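# Fetch the pepper mill from behind the bottle, cups and jar

## Robot

A 6-joint arm with a two-finger parallel gripper is mounted at the origin on a cart in front of the work surface, level with it; the furniture and walls round the work are solid. World frame = base frame: x ahead of the robot, y to its left, z up, the work surface at z = 0. Lengths are in m, angles in rad, forces in N, time in s.
With the tool pointing down it reaches from about 0.35 to 0.975 m from the base axis. Payload 4.9 kg.
Tool frame: the origin (TCP) lies at the very end of the fingers, on their centre line; the grasp point (between the pads) lies behind it (manip.grip_depth is the z of the grasp point in the tool frame, in m); z points along the fingers, y is the direction in which the jaws open and shut (so a half turn about z gives the same grasp; the last joint's range is limited). The gripper opens to 85 mm and grips with 20 to 120 N. Pads are 22 mm wide; open, the fingers measure 114 mm over their backs; the gripper's body (76 mm by 85 mm) begins 54 mm behind the grasp point. The pads swing forward as they close: fully open they stand 13 mm farther back than shut.
Start: joints at [1.227, 0.053, 1.613, -0, 1.476, -0.119], TCP at [0.139, 0.609, 0.231] pointing down, gripper open.
Joint ranges: [-3.01, 3.01], [-1.01, 2.22], [0.06, 2.58], [-1.02, 4.17], [0.09, 2.62], [-3.14, 3.14]. Speed limits (rad/s): [2.57, 2.57, 3.14, 3.14, 3.14, 3.14].

## Interface

Orientations are given as a unit quaternion [w, x, y, z].
In Python, from plant import state, optics, manip, silhouettes, place_of gives the robot as it stands. The module is installed in compiled form; this text tells all that it offers.
- The arm moves only by the tool jog_arm, never from a script. Its argument "increments" is a list of rows, each an object with "slide": the shift along the tool's x, y, z in mm, a list of three; "rotation": the turn, a rotation vector about the tool's x, y, z in degrees, a list of three. A call has 1 to 20 rows; each row shifts and turns the commanded pose from where the row before left it, along the tool's axes as they then stand; what a row does not reach is not made up. A row lasts 1/12 s, in which the tool goes at most 41.7 mm and 7.16 degrees, less where a joint would pass 70% of its speed; a pose out of reach is approached as far as the arm can. A call with a gripper value outside its range is refused whole. "fingers" is the opening, from 0 (shut) to 1 (fully open), set as the call begins (left out, the last holds). The fingers move at their own pace and stop on an object; the grip force is fixed at half the most. Time passes only in rows, so rows that do not move let the fingers close. It gives the time, the measured TCP pose, the force and the opening at its end, in the units of the state.
- state(): the state, without advancing time (a new reading comes with each control period).
- optics.grab_frame(name): name is "scene" or "side" or "wrist"; returns a dict with "frame" (400x640x3 uint8, blue, green, red), "camera_matrix" (3x3 intrinsics, pixels), "R" (3x3) and "t" (3): a world point X has camera coordinates R X + t. Camera axes: x right, y down, z forward; pixel columns grow to the right and rows downward; lengths in m; the calibration is good to about 2 mm. A picture is of the moment at which its call begins. There is no depth.
- manip.job_done(): hands the job in, once; it reports no verdict.
Trained networks look in the newest picture that a camera, given by its name, has taken for a name from the list of things; names that differ only in an ending like _2 or _b are one class to them, and where a whole thing is asked for, a point or a joint stands for the part that bears it (a point fixed in the world has none). Each returns a list of dicts, best first, with "score" (0 to 1); they miss things now and then, are a little off and sometimes report something else, mostly with a low value. They report only what shows in the picture. A call takes as long as a camera call. They do not tell look-alikes from the thing itself.
- silhouettes(thing, camera): "mask" (400x640 bool, what is visible of it) and "bbox" ([left, top, right, bottom] in pixels, round what is visible of it).
- place_of(thing, camera): "uv" ([column, row] in pixels: a listed point, or the origin of a listed thing).
The state is a dict: "time": time; "joint_pos": joint angles; "joint_vel": joint speeds; "joint_efforts": joint torques, N m; "tool_pos": TCP position; "tool_rot": TCP orientation; "contact_force": force on the tool from outside, world axes, zero at the start; "ft_torque": the same for the moment, N m; "gripper_width": opening from 0.0 (shut) to 1.0 (fully open).
Only numpy, scipy, OpenCV 4.12 (cv2) and the standard library are available. Lean on these libraries where they do the work, as an engineer would, in place of code of your own. Each camera call takes 0.05 s, during which the arm holds its last target.

## Task

Bring the small pepper mill to the cheese: first set the juice bottle, the cup stack and the spread jar that crowd it over onto the empty metal tray, then draw the mill straight up out of its light stand and stand it in the middle of the round coaster on the cheese board. Only then put the bottle, the cups and the jar back on the cork mat, each upright and centred on the very spot it came from. Leave the mill's stand standing in its place and the cheese undisturbed.

Things in the scene. Friction and masses are not known exactly. Their poses are not given: they have to be found in the camera images.
- mill: small pepper mill, dark wooden cylinder with a steel head, 75 mm tall overall (loose, 0.12 kg). Wooden body 41 mm diameter up to 46 mm, steel head 35 mm diameter from 46 to 64 mm, rounding to a small flat top. Origin: centre of its underside, z up. At the start it stands in the stand, its underside 4 mm above the stand's; it is best gripped by its head.
- stand: light white plastic cup-like stand the mill stands in (loose, only 30 g): 38 mm tall, 51 mm outer diameter (foot 56 mm), round well 46 mm wide with floor 4 mm above its underside, about 2 mm of play round the mill. Origin: centre of its underside, z up. Stays on the cork mat.
- bottle: glass bottle of dark berry juice with a black cap standing on the cork mat (loose, 0.56 kg), 240 mm tall, body 61 mm diameter up to about 150 mm, neck narrowing, cap 28 mm diameter from 200 to 240 mm. Origin: centre of its underside, z up.
- cups: tall stack of nested clear plastic cups standing on the cork mat (loose, 60 g), 184 mm tall, 57 mm diameter in the upper part, narrower at the foot; solid to the fingers. Origin: centre of its underside, z up.
- jar: squat glass jar of spread with a black screw lid standing on the cork mat (loose, 0.27 kg), 79 mm tall, body 72 mm diameter, lid 66 mm diameter from 62 mm to 79 mm. Grip it by the lid. Origin: centre of its underside, z up.
- mat: fixed cork mat, 4 mm thick. Origin: on the table under the stand's place; x to the mat's back, y to its left. The slab spans x -110 to +40 mm, y -108 to +108 mm. Three flat grey round spots, 68 mm diameter, at (0, +72), (0, -72) and (-72, 0) mm; bottle, cups and jar each stand centred on one, in any arrangement.
- tray: fixed empty metal tray, 280 x 130 mm, the side area. Origin: centre of its underside, x along its length; its floor is 4 mm above the origin, its rim 12 mm high and 4 mm thick, with a small bar handle rising to 27 mm in the middle of each short end. Three things fit in a row along its x at 85 mm spacing.
- coaster: fixed round dark coaster, 72 mm diameter, 5 mm thick, lying on the near end of the wooden cheese board (board 225 x 125 mm, 16 mm thick, long way away from the robot). The mill goes here. Origin: centre of its underside, 16 mm above the table, so its top is 5 mm above its origin.
- cheese_large: the larger block of white cheese on the cheese board, 40 x 56 x 37 mm (loose); leave alone. Origin: centre of its underside.
- cheese_small: the small cube of white cheese at the far end of the cheese board, 25 x 31 x 26 mm (loose); leave alone. Origin: centre of its underside.
Not all that is in view belongs to the job. What is shaped like the mill but turquoise or yellow is not meant.

How it is judged:
On the way, in this order (a step that is already met when the one before it is completed fails the run):
1. bottle, cups and jar all stand released on the tray while the mill is still in its stand (x of bottle in the frame of tray between -0.115 and 0.115 m and y of bottle in the frame of tray between -0.045 and 0.045 m and z of each of bottle, cups, jar in the frame of tray below 0.012 m and linear speed of each of bottle, cups, jar below 0.02 m/s and angle between each of bottle, cups, jar's own z axis and vertical below 0.1 rad and contact force between the fingers and bottle below 0.3 N and x of cups in the frame of tray between -0.115 and 0.115 m and y of cups in the frame of tray between -0.045 and 0.045 m and contact force between the fingers and cups below 0.3 N and x of jar in the frame of tray between -0.115 and 0.115 m and y of jar in the frame of tray between -0.045 and 0.045 m and contact force between the fingers and jar below 0.3 N and horizontal distance between mill and stand below 0.008 m and z of mill in the frame of stand below 0.012 m), for 0.2 s.
2. the mill stands released in the middle of the coaster while bottle, cups and jar are still on the tray (horizontal distance between mill and coaster below 0.015 m and z of mill in the frame of coaster between 0.001 and 0.009 m and linear speed of each of mill, bottle, cups, jar below 0.02 m/s and angle between each of mill, bottle, cups, jar's own z axis and vertical below 0.1 rad and contact force between the fingers and mill below 0.3 N and x of bottle in the frame of tray between -0.115 and 0.115 m and y of bottle in the frame of tray between -0.045 and 0.045 m and z of each of bottle, cups, jar in the frame of tray below 0.012 m and contact force between the fingers and bottle below 0.3 N and x of cups in the frame of tray between -0.115 and 0.115 m and y of cups in the frame of tray between -0.045 and 0.045 m and contact force between the fingers and cups below 0.3 N and x of jar in the frame of tray between -0.115 and 0.115 m and y of jar in the frame of tray between -0.045 and 0.045 m and contact force between the fingers and jar below 0.3 N), for 0.2 s.
At the end, for the whole second after the job is handed in: The mill stands upright on the coaster, within 15 mm of its centre; bottle, cups and jar stand upright within 15 mm of where each began; the stand is upright within 15 mm of where it began and both pieces of cheese within 15 mm of where they began; everything is released and at rest (horizontal distance between mill and coaster below 0.015 m and z of mill in the frame of coaster between 0.001 and 0.009 m and linear speed of each of mill, bottle, cups, jar, stand below 0.02 m/s and angle between each of mill, bottle, cups, jar, stand's own z axis and vertical below 0.1 rad and contact force between the fingers and mill below 0.3 N and distance of each of bottle, cups, jar, stand, cheese_large, cheese_small from where it was at the start of the episode below 0.015 m and contact force between the fingers and bottle below 0.3 N and contact force between the fingers and cups below 0.3 N and contact force between the fingers and jar below 0.3 N); the robot touches nothing.
It fails at once if the mill's stand is tipped (over 0.3 rad), lifted or dragged more than 30 mm (angle between stand's own z axis and vertical above 0.3 rad or distance of stand from where it was at the start of the episode above 0.03 m).
It fails at once if the bottle, cups, jar or mill topples (over 0.6 rad) (angle between any of bottle, cups, jar, mill's own z axis and vertical above 0.6 rad).
It fails at once if the cheese is pushed more than 20 mm (distance of any of cheese_large, cheese_small from where it was at the start of the episode above 0.02 m).
It also fails if it takes over 144 s, if anything falls off the work surface, if the arm or the gripper's body presses on something with over 40 N, if the wrist force passes 120 N, or if a joint passes its speed limit or range.

## Working session

There is one attempt and no reset: what is moved stays moved. The work goes in short steps, Python scripts to look and compute and a tool call to move; the robot and the scene stay as the last step left them, time stands still between calls to the robot, and variables do not carry over. Pictures are saved under pics/ and viewed, and the job is handed in when it is done.

Besides the shell and the picture viewer there is one more tool, called after ">>>" as name([rows], argument=value, ...), one row to a line, values as JSON. jog_arm: Moves the arm, as the interface text tells. Its arguments: {"type":"object","properties":{"increments":{"type":"array","items":{"type":"object","properties":{"slide":{"type":"array","items":{"type":"number"}},"rotation":{"type":"array","items":{"type":"number"}}}}},"fingers":{"type":"number"}},"required":["increments"]}

```bash
mkdir -p pics; cat > h.py <<'E'
import numpy as np, cv2
from plant import state, optics, manip, silhouettes, place_of
def ray(f,uv,z):
    K,R,t=[np.array(f[k]) for k in("camera_matrix","R","t")]
    c=-R.T@t; d=R.T@np.linalg.solve(K,[uv[0],uv[1],1.]); return c+d*(z-c[2])/d[2]
def proj(f,X):
    K,R,t=[np.array(f[k]) for k in("camera_matrix","R","t")]
    p=K@(R@np.array(X,float)+t); return p[:2]/p[2]
E
python3 - <<'E'
from h import *
for n in("scene","side","wrist"):
    f=optics.grab_frame(n); cv2.imwrite(f"pics/a_{n}.png",f["frame"])
    R=np.array(f["R"]);t=np.array(f["t"]); print(n,(-R.T@t).round(3),R[2].round(2))
    for th in("mill","stand","bottle","cups","jar","mat","tray","coaster","cheese_large","cheese_small"):
        for r in place_of(th,n)[:3]: print(th,np.round(r["uv"],1),round(r["score"],2),ray(f,r["uv"],{"mill":.008,"coaster":.016,"stand":.004,"bottle":.004,"cups":.004,"jar":.004,"cheese_large":.016,"cheese_small":.016}.get(th,0)).round(3))
print(state(),manip.grip_depth)
E
```

```text
scene [-0.218 -0.271  0.742] [ 0.67  0.38 -0.63]
mill [344.3 206.2] 0.73 [0.573 0.105 0.008]
mill [331.7 223.3] 0.67 [0.49  0.102 0.008]
mill [218.4 198. ] 0.57 [0.423 0.45  0.008]
stand [333.5 227.1] 0.54 [0.483 0.092 0.004]
bottle [310.1 217.6] 0.7 [0.485 0.168 0.004]
cups [357.1 237.8] 0.55 [0.477 0.017 0.004]
jar [322.1 243.4] 0.68 [0.413 0.088 0.004]
mat [331.9 227.5] 0.95 [ 0.483  0.097 -0.   ]
tray [269.6 198.1] 0.95 [0.505 0.323 0.   ]
coaster [406.4 264.9] 0.7 [ 0.44  -0.133  0.016]
cheese_large [416.8 239.4] 0.57 [ 0.537 -0.126  0.016]
cheese_small [415.3 226.8] 0.52 [ 0.582 -0.107  0.016]
side [0.912 0.784 0.964] [-0.31 -0.57 -0.76]
mill [299.9 225. ] 0.72 [0.603 0.114 0.008]
mill [422.3 286.8] 0.6 [0.424 0.444 0.008]
mill [331.  206.3] 0.59 [0.49  0.097 0.008]
stand [331.9 206.2] 0.55 [0.486 0.095 0.004]
bottle [344.1 222.3] 0.97 [0.486 0.165 0.004]
cups [319.6 194.4] 0.63 [0.495 0.036 0.004]
jar [349.  197.3] 0.68 [0.423 0.091 0.004]
mat [333.4 209.5] 0.88 [0.487 0.106 0.   ]
tray [370.4 267.5] 0.6 [0.504 0.327 0.   ]
tray [349.3 198.5] 0.21 [0.423 0.092 0.   ]
coaster [
[... 292 characters left out ...]

{'time': 1.65, 'joint_pos': array([ 1.22698754e+00,  5.26958014e-02,  1.61288839e+00, -1.31114038e-05,
        1.47598403e+00, -1.18991004e-01]), 'joint_vel': array([-0.00076481,  0.00104275,  0.00044526, -0.00077655, -0.00241857,
       -0.0012588 ]), 'joint_efforts': array([ 1.25443890e-03, -3.93672609e+01, -3.70449507e+01, -1.44574904e-05,
        5.10300142e-04, -3.41480572e-06]), 'tool_pos': array([0.13932483, 0.60926298, 0.23131312]), 'tool_rot': array([9.15429420e-06, 1.12171694e-01, 9.93688840e-01, 1.03951741e-05]), 'contact_force': array([-0.2453041 ,  0.37722392,  0.01249242]), 'ft_torque': array([ 0.01187054, -0.00249983,  0.04955768]), 'gripper_width': 1.001828879256339} -0.0187
```

View pictures.

View pics/a_scene.png

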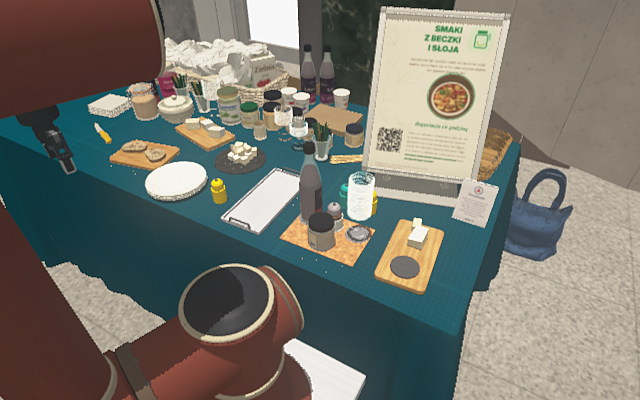

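View pics/a_side.png

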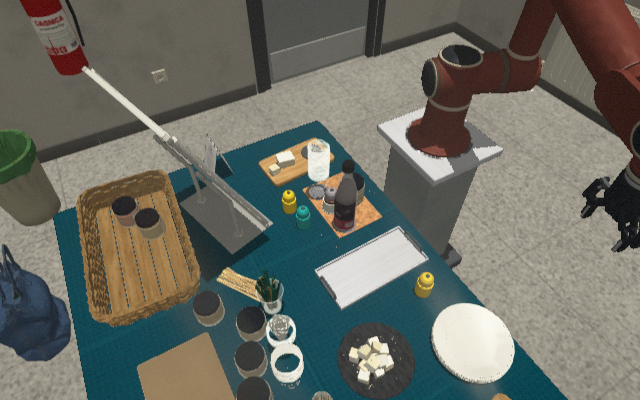

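View pics/a_wrist.png

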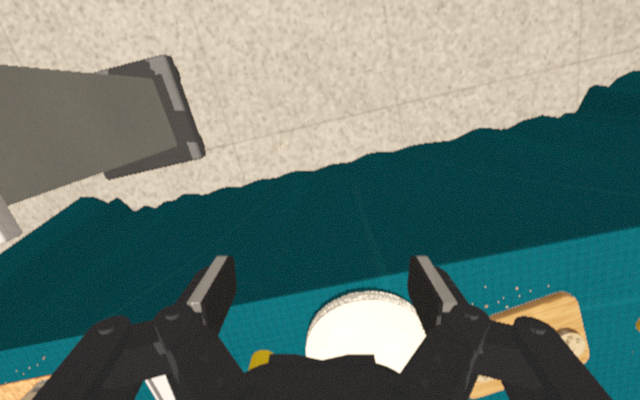

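```bash
python3 - <<'E'
import cv2
a=cv2.imread("pics/a_scene.png")[150:300,200:460]; cv2.imwrite("pics/b1.png",cv2.resize(a,None,fx=3,fy=3,interpolation=2))
a=cv2.imread("pics/a_side.png")[110:310,240:480]; cv2.imwrite("pics/b2.png",cv2.resize(a,None,fx=3,fy=3,interpolation=2))
E
```

```text
(no output)
```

View pics/b1.png

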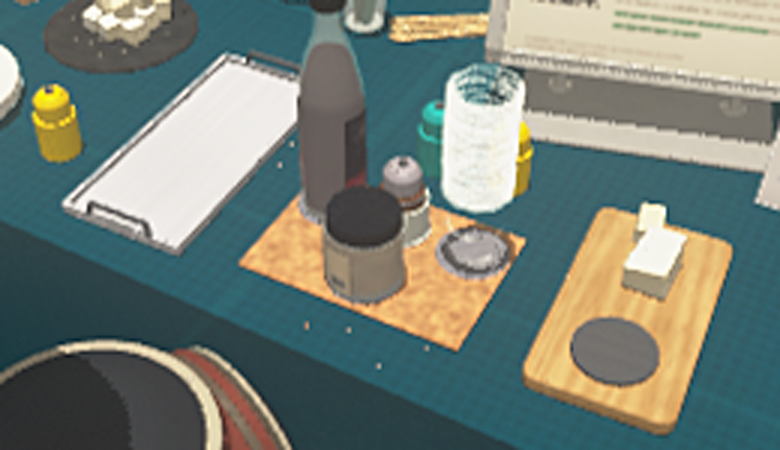

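View pics/b2.png

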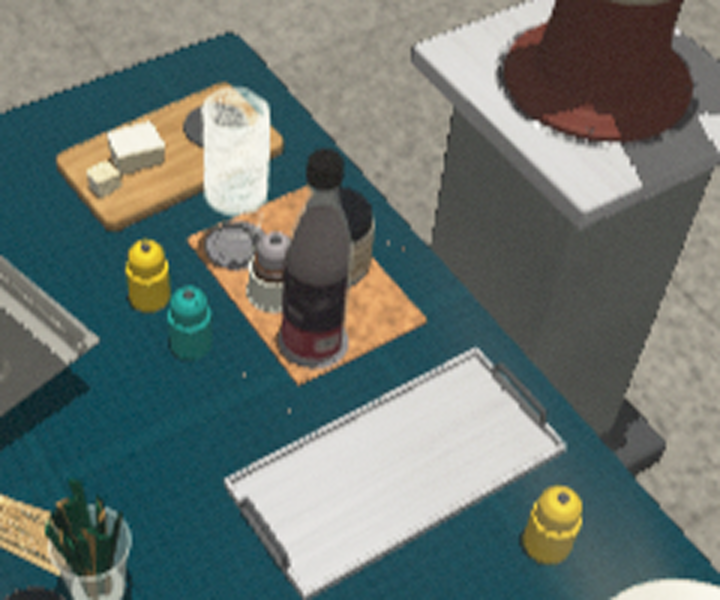

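```bash
cat > m.py <<'E'
from h import *
F={n:optics.grab_frame(n) for n in("scene","side")}
def rect(mask,f,z):
    c=max(cv2.findContours(mask.astype(np.uint8),0,2)[0],key=cv2.contourArea)
    return np.array([ray(f,p[0]+0.0,z)[:2] for p in c])
for n,f in F.items():
    for th,z in(("mat",.004),("tray",.012),("coaster",.021)):
        s=silhouettes(th,n)
        if not s: print(n,th,"none");continue
        P=rect(s[0]["mask"],f,z)*1000
        (c,sz,a)=cv2.minAreaRect(P.astype(np.float32)); b=cv2.boxPoints((c,sz,a))
        print(n,th,round(s[0]["score"],2),"c",np.round(c,1),"sz",np.round(sz,1),"a",round(a,1),"corners",b.round(0).tolist())
        if th=="coaster": print(cv2.fitEllipse(P.astype(np.float32)))
    for th,zs in(("bottle",.244),("cups",.188),("jar",.083),("mill",.083),("stand",.042)):
        for s in silhouettes(th,n)[:3]:
            l,t,r,b=s["bbox"]; m=s["mask"]; rows=np.where(m.any(1))[0]
            print(n,th,round(s["score"],2),np.round([l,t,r,b],0), "topmid", ray(f,((l+r)/2,t),zs)[:2].round(3))
E
python3 m.py
```

```text
scene mat none
scene tray 0.76 c [494.8 319.1] sz [297.9 141. ] a 1.9 corners [[344.0, 385.0], [348.0, 244.0], [646.0, 254.0], [641.0, 394.0]]
scene coaster none
scene bottle 0.79 [301. 139. 324. 222.] topmid [0.513 0.172]
scene bottle 0.44 [305. 213. 339. 249.] topmid [0.279 0.012]
scene cups 0.85 [348. 174. 373. 242.] topmid [0.51  0.034]
scene jar 0.58 [307. 215. 337. 251.] topmid [0.434 0.101]
scene mill 0.68 [209. 179. 228. 203.] topmid [0.425 0.434]
scene mill 0.68 [282. 217. 374. 267.] topmid [0.435 0.083]
scene mill 0.54 [325. 202. 344. 224.] topmid [0.495 0.097]
scene stand 0.15 [308. 212. 338. 249.] topmid [0.485 0.126]
side mat 0.78 c [456.7  94.1] sz [154.2 218. ] a 2.3 corners [[375.0, 200.0], [384.0, -18.0], [538.0, -12.0], [529.0, 206.0]]
side tray 0.85 c [494.9 325.9] sz [294.7 135.9] a 1.7 corners [[346.0, 389.0], [350.0, 254.0], [644.0, 262.0], [640.0, 398.0]]
side coaster 0.39 c [ 453.7 -141.5] sz [53.7 19.9] a 61.7 corners [[432.0, -160.0], [450.0, -170.0], [475.0, -123.0], [458.0, -113.0]]
((452.8094177246094, -138.6629638671875), (22.324831008911133, 55.188350677490234), 157.5130157470703)
side bottle 0.86 [334. 158. 360. 233.] topmid [0.48  0.151]
side cups 0.91 [306. 143. 332. 180.] topmid [0.483 0.014]
side jar 0.58 [351. 174. 367. 203.] topmid [0.39  0.085]
side mill 0.72 [295. 205. 312. 230.] topmid [0.586 0.11 ]
side mill 0.71 [326. 190. 336. 200.] topmid [0.493 0.1  ]
side mill 0.71 [414. 270. 435. 299.] topmid [0.429 0.438]
side stand 0.48 [324. 201. 333. 214.] topmid [0.502 0.101]
```

```bash
cat > ov.py <<'E'
from h import *
import sys
M=(.4917,.0955,np.radians(2.3)); T=(.495,.323,np.radians(1.8)); C=(.4405,-.130)
def loc(F,x,y): c,s=np.cos(F[2]),np.sin(F[2]); return F[0]+c*x-s*y,F[1]+s*x+c*y
def circ(cx,cy,r,z): return [(cx+r*np.cos(a),cy+r*np.sin(a),z) for a in np.linspace(0,6.28,40)]
def draw(n,f,S,crop,out):
    im=cv2.resize(f["frame"],None,fx=S,fy=S,interpolation=2)
    def pl(P,col,closed=True):
        q=np.array([(np.array(proj(f,p))+.5)*S-.5 for p in P]); cv2.polylines(im,[q.round().astype(int)],closed,col,1)
    pl([(*loc(M,x,y),.004) for x,y in((-.11,-.108),(.04,-.108),(.04,.108),(-.11,.108))],(0,255,0))
    pl([(*loc(T,x,y),.012) for x,y in((-.14,-.065),(.14,-.065),(.14,.065),(-.14,.065))],(255,0,255))
    pl(circ(*C,.036,.021),(0,255,255))
    for (x,y),r,h,rt in(((0,.072),.0305,.24,.014),((0,-.072),.0285,.184,.0285),((-.072,0),.036,.079,.033),((0,0),.028,.038,.0255)):
        X=loc(M,x,y); pl(circ(*X,r,.004),(0,0,255)); pl(circ(*X,rt,.004+h),(255,0,0))
    X=loc(M,0,0);pl(circ(*X,.0175,.072),(0,200,0))
    a,b,c,d=[v*S for v in crop]; cv2.imwrite(out,im[b:d,a:c])
if __name__=="__main__":
    draw("scene",optics.grab_frame("scene"),4,(220,130,420,280),"pics/%s_sc.png"%sys.argv[1])
    draw("side",optics.grab_frame("side"),4,(250,135,440,275),"pics/%s_si.png"%sys.argv[1])
E
python3 ov.py c
```

```text
(no output)
```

View pics/c_sc.png

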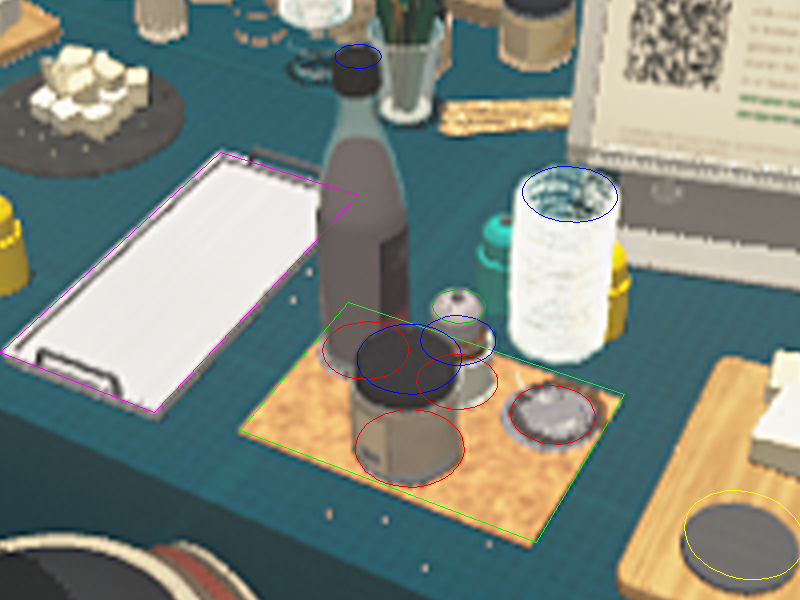

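View pics/c_si.png

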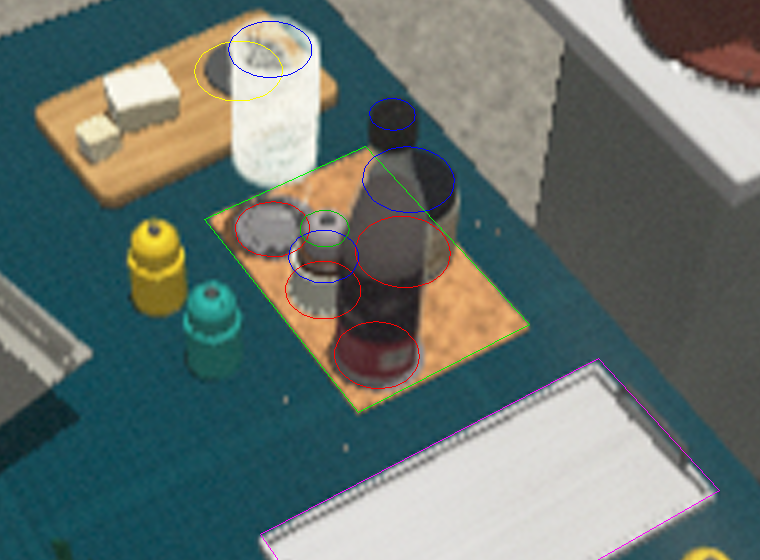

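>>> jog_arm([
  {"slide": [0,0,-27],"rotation": [0,0,-4.3]},
  {"slide": [0,0,-27],"rotation": [0,0,-4.3]},
  {"slide": [0,0,-27],"rotation": [0,0,-4.3]},
  {"slide": [-20,-20,0]},
  {"slide": [-22,-28,0]},
  {"slide": [-22,-28,0]},
  {"slide": [-22,-28,0]},
  {"slide": [-22,-28,0]},
  {"slide": [-22,-28,0]},
  {"slide": [-22,-28,0]},
  {"slide": [-22,-28,0]},
  {"slide": [-22,-28,0]},
  {"slide": [-22,-28,0]},
  {"slide": [-22,-28,0]},
  {"slide": [-22,-28,0]},
  {"slide": [-22,-28,0]},
  {"slide": [-22,-28,0]},
  {"slide": [0,0,0]},
  {"slide": [0,0,0]},
], fingers=1)

```text
invalid input
```

```bash
python3 - <<'E'
from h import *; from ov import *
s=state();print(s["time"],s["tool_pos"].round(4),s["tool_rot"].round(4))
f=optics.grab_frame("wrist"); draw("wrist",f,1,(0,0,640,400),"pics/d_w.png")
R=np.array(f["R"]);t=np.array(f["t"]); print((-R.T@t).round(3),R.round(2).tolist())
E
```

```text
2.65 [0.1393 0.6092 0.2313] [ 0.      0.1122  0.9937 -0.    ]
[0.059 0.627 0.373] [[0.22, 0.97, -0.0], [0.92, -0.21, 0.32], [0.31, -0.07, -0.95]]
```

View pics/d_w.png

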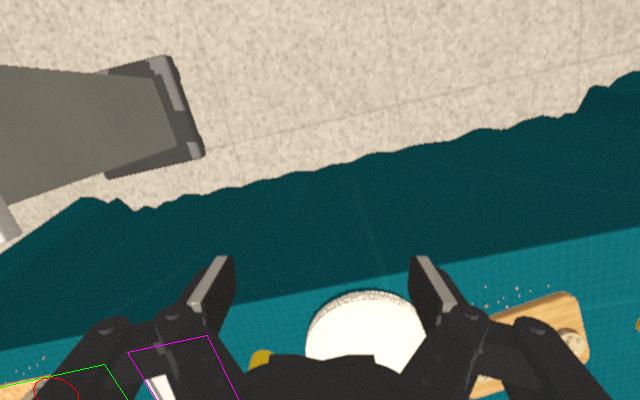

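Refused; perhaps both keys are needed in each row.

>>> jog_arm([
  {"slide": [0,0,-27],"rotation": [0,0,-4.3]},
  {"slide": [0,0,-27],"rotation": [0,0,-4.3]},
  {"slide": [0,0,-27],"rotation": [0,0,-4.3]},
  {"slide": [-20,-20,0],"rotation": [0,0,0]},
  {"slide": [-22,-28,0],"rotation": [0,0,0]},
  {"slide": [-22,-28,0],"rotation": [0,0,0]},
  {"slide": [-22,-28,0],"rotation": [0,0,0]},
  {"slide": [-22,-28,0],"rotation": [0,0,0]},
  {"slide": [-22,-28,0],"rotation": [0,0,0]},
  {"slide": [-22,-28,0],"rotation": [0,0,0]},
  {"slide": [-22,-28,0],"rotation": [0,0,0]},
  {"slide": [-22,-28,0],"rotation": [0,0,0]},
  {"slide": [-22,-28,0],"rotation": [0,0,0]},
  {"slide": [-22,-28,0],"rotation": [0,0,0]},
  {"slide": [-22,-28,0],"rotation": [0,0,0]},
  {"slide": [-22,-28,0],"rotation": [0,0,0]},
  {"slide": [-22,-28,0],"rotation": [0,0,0]},
  {"slide": [0,0,0],"rotation": [0,0,0]},
  {"slide": [0,0,0],"rotation": [0,0,0]},
], fingers=1)

```text
time: 4.28
tool_pos: [0.4461, 0.2242, 0.3122]
tool_rot: [-0.0, 0.002, 1.0, 0.0]
contact_force: [0.1, -0.3, -0.6]
gripper_width: 1.0
```

```bash
python3 - <<'E'
from h import *; from ov import *
s=state();print(s["time"],s["tool_pos"].round(4),s["tool_rot"].round(4))
f=optics.grab_frame("wrist"); draw("wrist",f,1,(0,0,640,400),"pics/d_w.png")
R=np.array(f["R"]);t=np.array(f["t"]); print((-R.T@t).round(3),R.round(2).tolist())
E
```

```text
4.2833 [0.4461 0.2242 0.3122] [-2.0e-04  1.6e-03  1.0e+00  1.0e-04]
[0.364 0.224 0.454] [[0.0, 1.0, -0.0], [0.95, -0.0, 0.32], [0.32, -0.0, -0.95]]
```

View pics/d_w.png

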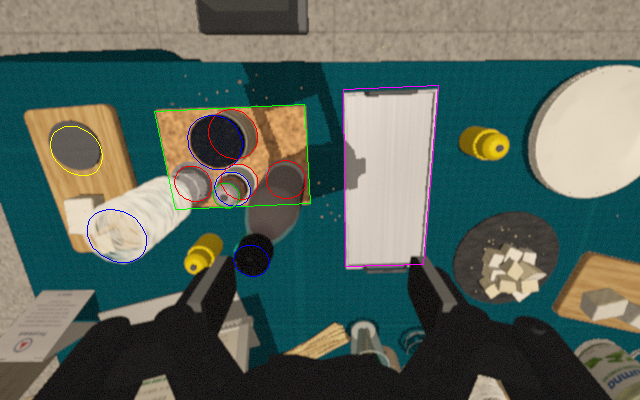

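```bash
python3 - <<'E'
from h import *; from ov import *
f=optics.grab_frame("wrist"); draw("wrist",f,4,(140,90,320,220),"pics/e1.png"); draw("wrist",f,3,(20,90,160,270),"pics/e2.png")
cv2.imwrite("pics/e3.png",cv2.resize(f["frame"][100:280,150:320],None,fx=4.2,fy=3.3,interpolation=2))
g=f["frame"].astype(int)[110:190,40:112]; m=((g.max(2)-g.min(2)<22)&(g.mean(2)<130)).astype(np.uint8)
c=max(cv2.findContours(m,0,2)[0],key=cv2.contourArea); P=np.array([ray(f,p[0]+[40,110],.021)[:2]*1000 for p in c],np.float32); print(cv2.fitEllipse(P),cv2.minEnclosingCircle(P))
E
```

```text
((432.2331237792969, -130.14212036132812), (66.94157409667969, 70.06104278564453), 174.0158233642578) ((432.5338134765625, -130.20761108398438), 35.49027633666992)
```

View pics/e1.png

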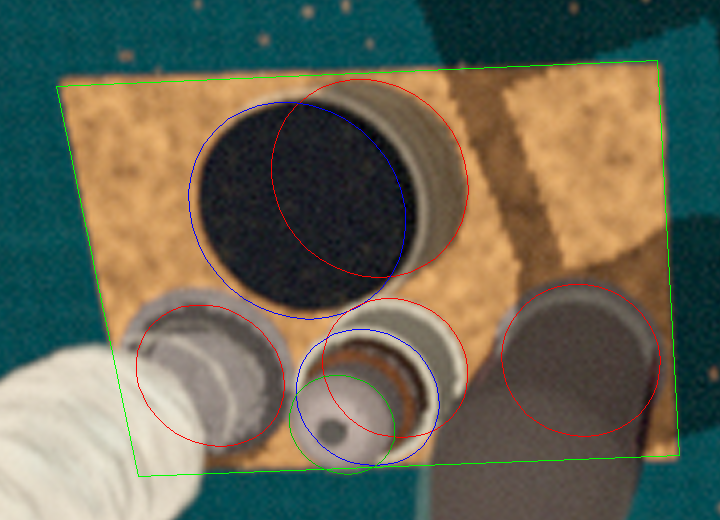

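View pics/e2.png

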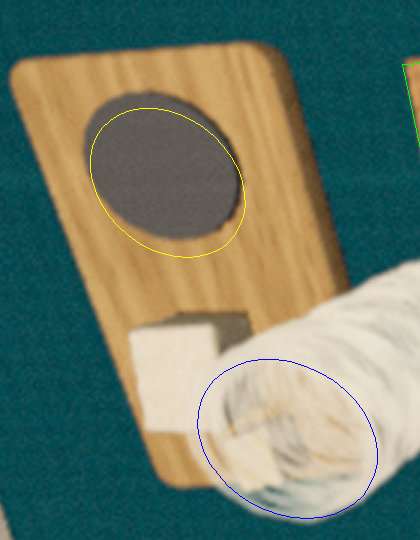

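View pics/e3.png

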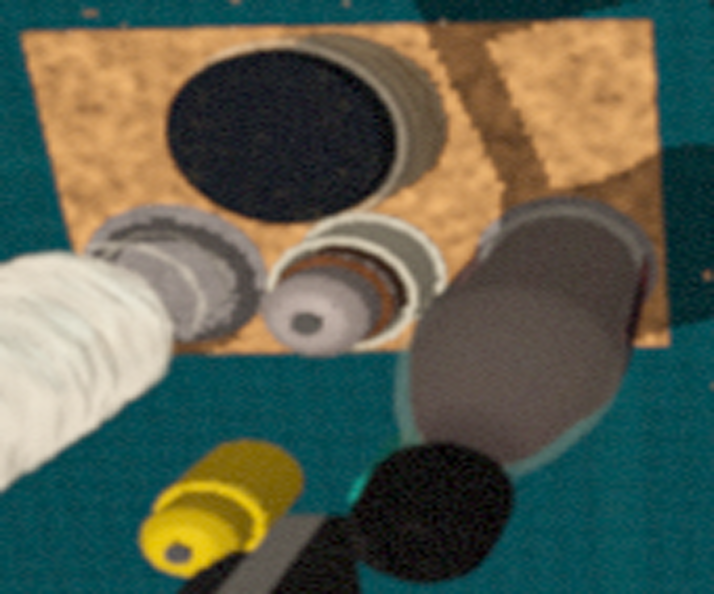

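>>> jog_arm([
  {"slide": [-22,-28,0],"rotation": [0,0,0]},
  {"slide": [-21,-29,0],"rotation": [0,0,0]},
  {"slide": [0,0,20],"rotation": [0,0,0]},
  {"slide": [0,0,25],"rotation": [0,0,0]},
  {"slide": [0,0,25],"rotation": [0,0,0]},
  {"slide": [0,0,20],"rotation": [0,0,0]},
  {"slide": [0,0,15],"rotation": [0,0,0]},
  {"slide": [0,0,0],"rotation": [0,0,0]},
  {"slide": [0,0,0],"rotation": [0,0,0]},
])

```text
time: 5.13
tool_pos: [0.4874, 0.1695, 0.2067]
tool_rot: [-0.001, -0.001, 1.0, -0.0]
contact_force: [1.0, 0.4, -0.0]
gripper_width: 0.996
```

```bash
python3 - <<'E'
from h import *; from ov import *
s=state();print(s["time"],s["tool_pos"].round(4),s["tool_rot"].round(4),s["joint_pos"].round(2))
f=optics.grab_frame("scene"); cv2.imwrite("pics/f1.png",cv2.resize(f["frame"][40:290,200:450],None,fx=2.4,fy=2.4))
f=optics.grab_frame("side"); cv2.imwrite("pics/f2.png",cv2.resize(f["frame"][40:290,250:500],None,fx=2.4,fy=2.4))
E
```

```text
5.1333 [0.4874 0.1695 0.2067] [-9.0e-04 -1.3e-03  1.0e+00 -1.0e-04] [ 0.19 -0.19  1.89  0.    1.45 -1.38]
```

View pics/f1.png

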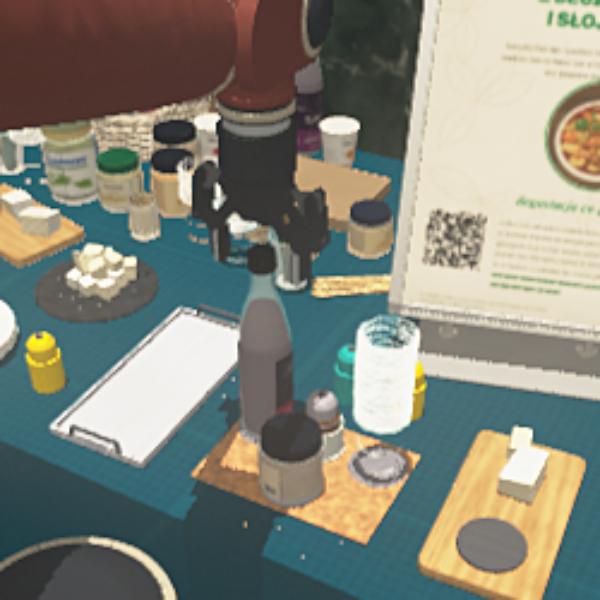

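View pics/f2.png

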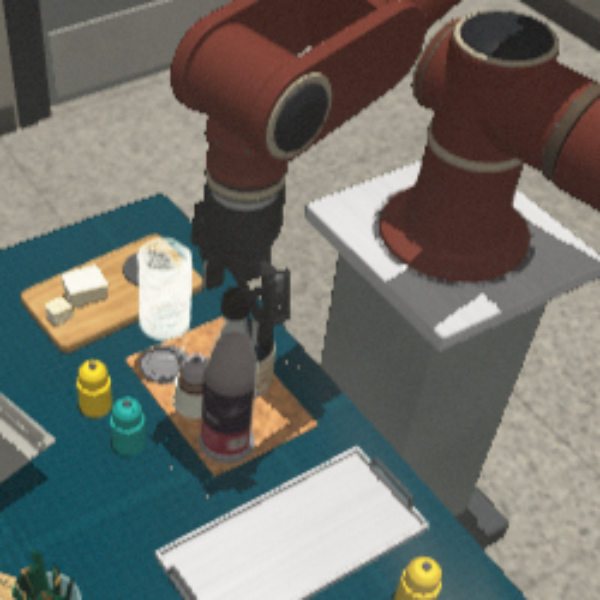

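```bash
python3 - <<'E'
from h import *
p=state()["tool_pos"]
for n,o in(("scene",(200,40)),("side",(250,40))):
    f=optics.grab_frame(n); im=cv2.resize(f["frame"][150 if n=="scene" and 0 else 100:180,280:360] if n=="scene" else f["frame"][120:200,310:390],None,fx=7,fy=7,interpolation=2)
    oo=(280,100) if n=="scene" else (310,120)
    for d,c in(((0,0,0),(0,0,255)),((0,.0425,0),(0,255,0)),((0,-.0425,0),(0,255,0)),((0,0,.0187),(255,255,0))):
        q=(proj(f,p+d)-oo+.5)*7; cv2.circle(im,tuple(int(v) for v in q),4,c,-1)
    cv2.imwrite(f"pics/g_{n}.png",im)
E
```

```text
(no output)
```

View pics/g_scene.png

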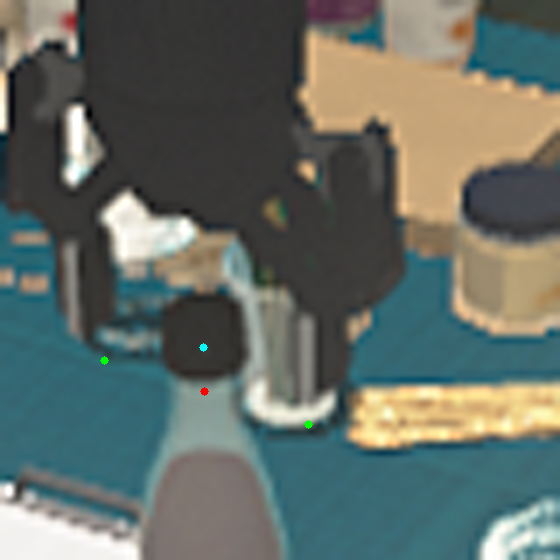

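View pics/g_side.png

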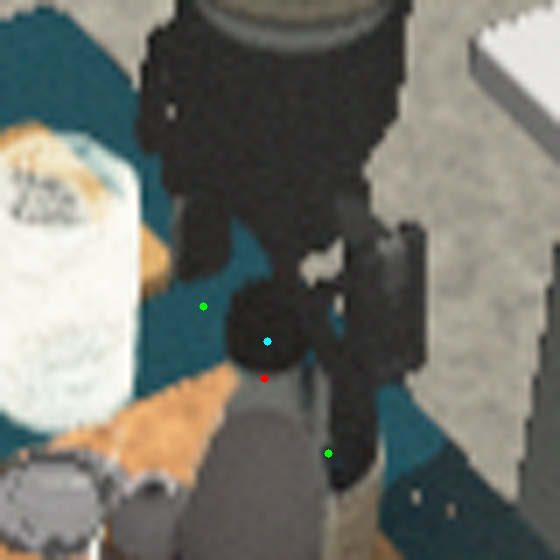

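>>> jog_arm([
  {"slide": [0,0,0],"rotation": [0,0,0]},
  {"slide": [0,0,0],"rotation": [0,0,0]},
  {"slide": [0,0,0],"rotation": [0,0,0]},
  {"slide": [0,0,0],"rotation": [0,0,0]},
  {"slide": [0,0,0],"rotation": [0,0,0]},
  {"slide": [0,0,0],"rotation": [0,0,0]},
  {"slide": [0,0,0],"rotation": [0,0,0]},
  {"slide": [0,0,0],"rotation": [0,0,0]},
], fingers=0)

```text
time: 6.0
tool_pos: [0.4887, 0.1684, 0.2077]
tool_rot: [0.0, -0.0, 1.0, 0.0]
contact_force: [0.7, -0.4, 2.2]
gripper_width: 0.304
```

>>> jog_arm([
  {"slide": [0,0,-8],"rotation": [0,0,0]},
  {"slide": [0,0,-17],"rotation": [0,0,0]},
  {"slide": [0,0,-20],"rotation": [0,0,0]},
  {"slide": [0,0,-15],"rotation": [0,0,0]},
  {"slide": [-6,8,0],"rotation": [0,0,0]},
  {"slide": [-10,18,0],"rotation": [0,0,0]},
  {"slide": [-12,21,0],"rotation": [0,0,0]},
  {"slide": [-12,21,0],"rotation": [0,0,0]},
  {"slide": [-12,21,0],"rotation": [0,0,0]},
  {"slide": [-12,21,0],"rotation": [0,0,0]},
  {"slide": [-12,21,0],"rotation": [0,0,0]},
  {"slide": [-9,17,0],"rotation": [0,0,0]},
  {"slide": [-6,10,0],"rotation": [0,0,0]},
  {"slide": [0,0,0],"rotation": [0,0,0]},
  {"slide": [0,0,12],"rotation": [0,0,0]},
  {"slide": [0,0,16],"rotation": [0,0,0]},
  {"slide": [0,0,14],"rotation": [0,0,0]},
  {"slide": [0,0,10],"rotation": [0,0,0]},
  {"slide": [0,0,4],"rotation": [0,0,0]},
  {"slide": [0,0,0],"rotation": [0,0,0]},
])

```text
time: 7.67
tool_pos: [0.5787, 0.3257, 0.2095]
tool_rot: [-0.001, 0.0, 1.0, -0.001]
contact_force: [-0.1, -0.5, -5.1]
gripper_width: 0.308
```

```bash
cat > look.py <<'E'
from h import *; import sys
s=state();print(s["time"],s["tool_pos"].round(4),s["tool_rot"].round(4),s["contact_force"].round(1),s["gripper_width"])
a=optics.grab_frame("scene")["frame"][100:300,200:440]; b=optics.grab_frame("side")["frame"][100:300,240:480]
cv2.imwrite("pics/%s.png"%sys.argv[1],cv2.resize(np.hstack([a,b]),None,fx=1.66,fy=1.66,interpolation=2))
E
python3 look.py h1
```

```text
7.6667 [0.5787 0.3257 0.2095] [-1.2e-03  1.0e-04  1.0e+00 -6.0e-04] [-0.1 -0.5 -5.1] 0.308010737474365
```

View pics/h1.png

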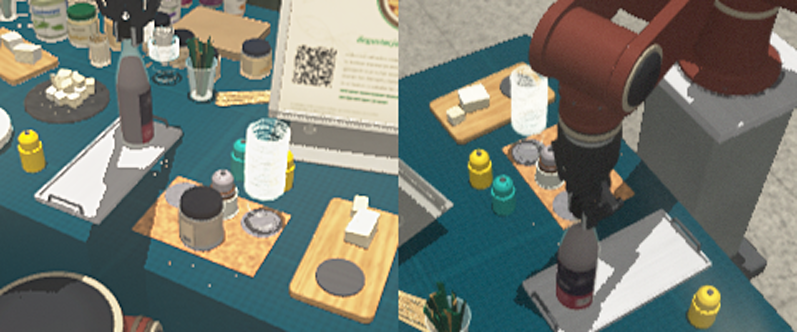

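>>> jog_arm([
  {"slide": [0,0,1.5],"rotation": [0,0,0]},
  {"slide": [0,0,1.5],"rotation": [0,0,0]},
  {"slide": [0,0,0.5],"rotation": [0,0,0]},
  {"slide": [0,0,0],"rotation": [0,0,0]},
  {"slide": [0,0,0],"rotation": [0,0,0]},
])

```text
time: 8.18
tool_pos: [0.5794, 0.3265, 0.2079]
tool_rot: [0.0, -0.0, 1.0, 0.0]
contact_force: [0.3, 0.7, -5.3]
gripper_width: 0.306
```

>>> jog_arm([
  {"slide": [0,0,1],"rotation": [0,0,0]},
  {"slide": [0,0,0],"rotation": [0,0,0]},
  {"slide": [0,0,0],"rotation": [0,0,0]},
])

```text
time: 8.43
tool_pos: [0.5797, 0.3265, 0.2077]
tool_rot: [0.001, -0.0, 1.0, 0.0]
contact_force: [-0.5, -0.3, -1.7]
gripper_width: 0.309
```

>>> jog_arm([
  {"slide": [0,0,0],"rotation": [0,0,0]},
  {"slide": [0,0,0],"rotation": [0,0,0]},
  {"slide": [0,0,0],"rotation": [0,0,0]},
  {"slide": [0,0,0],"rotation": [0,0,0]},
  {"slide": [0,0,-10],"rotation": [0,0,0]},
  {"slide": [0,0,-20],"rotation": [0,0,0]},
  {"slide": [0,0,-30],"rotation": [0,0,0]},
  {"slide": [0,0,-10],"rotation": [0,0,0]},
  {"slide": [5,-23,0],"rotation": [0,0,0]},
  {"slide": [10,-35,0],"rotation": [0,0,0]},
  {"slide": [10,-35,0],"rotation": [0,0,0]},
  {"slide": [10,-35,0],"rotation": [0,0,0]},
  {"slide": [10,-35,0],"rotation": [0,0,0]},
  {"slide": [10,-35,0],"rotation": [0,0,0]},
  {"slide": [10,-35,0],"rotation": [0,0,0]},
  {"slide": [10,-35,0],"rotation": [0,0,0]},
  {"slide": [10,-35,0],"rotation": [0,0,0]},
  {"slide": [0,0,0],"rotation": [0,0,0]},
  {"slide": [0,0,0],"rotation": [0,0,0]},
], fingers=1)

```text
time: 10.02
tool_pos: [0.4944, 0.0219, 0.2774]
tool_rot: [0.001, 0.002, 1.0, 0.0]
contact_force: [0.5, -0.1, -0.1]
gripper_width: 1.001
```

```bash
python3 look.py i1; python3 - <<'E'
from h import *; from ov import *
f=optics.grab_frame("wrist"); draw("wrist",f,1,(0,0,640,400),"pics/i2.png")
E
```

```text
10.0167 [0.4944 0.0219 0.2774] [8.0e-04 1.6e-03 1.0e+00 1.0e-04] [ 0.5 -0.1 -0.1] 1.0010412478631752
```

View pics/i1.png

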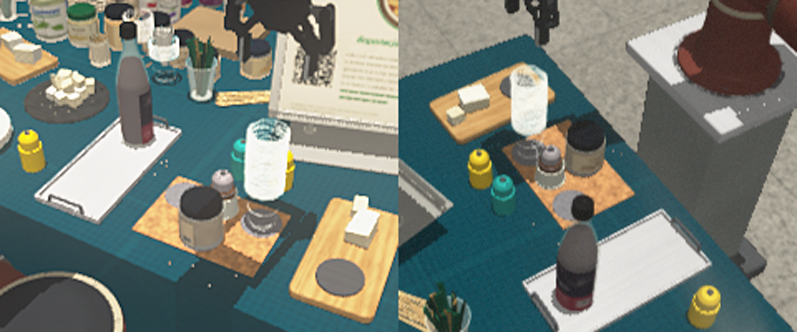

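View pics/i2.png

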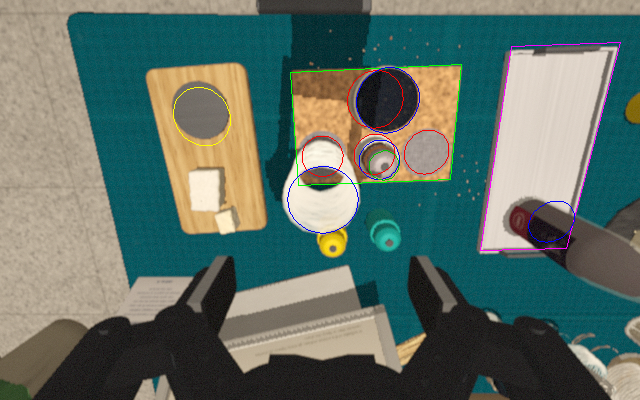

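>>> jog_arm([
  {"slide": [0,0,20],"rotation": [0,0,0]},
  {"slide": [0,0,25],"rotation": [0,0,0]},
  {"slide": [0,0,25],"rotation": [0,0,0]},
  {"slide": [0,0,25],"rotation": [0,0,0]},
  {"slide": [0,0,22],"rotation": [0,0,0]},
  {"slide": [0,0,15],"rotation": [0,0,0]},
  {"slide": [0,0,0],"rotation": [0,0,0]},
  {"slide": [0,0,0],"rotation": [0,0,0]},
  {"slide": [0,0,0],"rotation": [0,0,0]},
])

```text
time: 10.92
tool_pos: [0.4955, 0.0241, 0.1461]
tool_rot: [0.001, -0.001, 1.0, -0.0]
contact_force: [-0.9, 0.1, 0.6]
gripper_width: 0.998
```

```bash
python3 look.py j1
```

```text
10.9167 [0.4955 0.0241 0.1461] [ 9.e-04 -9.e-04  1.e+00 -1.e-04] [-0.9  0.1  0.6] 0.9977066293219075
```

View pics/j1.png

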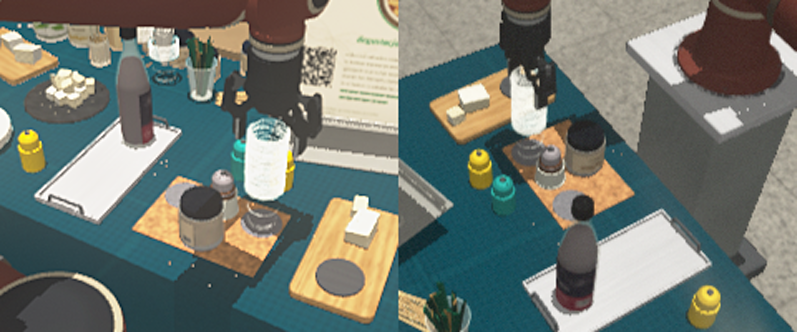

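>>> jog_arm([
  {"slide": [0,0,0],"rotation": [0,0,0]},
  {"slide": [0,0,0],"rotation": [0,0,0]},
  {"slide": [0,0,0],"rotation": [0,0,0]},
  {"slide": [0,0,0],"rotation": [0,0,0]},
  {"slide": [0,0,0],"rotation": [0,0,0]},
  {"slide": [0,0,0],"rotation": [0,0,0]},
], fingers=0)

```text
time: 11.52
tool_pos: [0.4954, 0.0232, 0.1461]
tool_rot: [0.001, -0.0, 1.0, -0.0]
contact_force: [0.4, -0.0, 5.5]
gripper_width: 0.641
```

>>> jog_arm([
  {"slide": [0,0,-8],"rotation": [0,0,0]},
  {"slide": [0,0,-18],"rotation": [0,0,0]},
  {"slide": [0,0,-26],"rotation": [0,0,0]},
  {"slide": [0,0,-28],"rotation": [0,0,0]},
  {"slide": [0,0,-25],"rotation": [0,0,0]},
  {"slide": [0,0,-10],"rotation": [0,0,0]},
  {"slide": [2,10,0],"rotation": [0,0,0]},
  {"slide": [0,22,0],"rotation": [0,0,0]},
  {"slide": [0,27,0],"rotation": [0,0,0]},
  {"slide": [0,27,0],"rotation": [0,0,0]},
  {"slide": [0,27,0],"rotation": [0,0,0]},
  {"slide": [0,27,0],"rotation": [0,0,0]},
  {"slide": [0,27,0],"rotation": [0,0,0]},
  {"slide": [0,27,0],"rotation": [0,0,0]},
  {"slide": [0,27,0],"rotation": [0,0,0]},
  {"slide": [0,27,0],"rotation": [0,0,0]},
  {"slide": [0,27,0],"rotation": [0,0,0]},
  {"slide": [0,19,0],"rotation": [0,0,0]},
  {"slide": [0,7,0],"rotation": [0,0,0]},
  {"slide": [0,0,0],"rotation": [0,0,0]},
])

```text
time: 13.18
tool_pos: [0.4909, 0.3255, 0.2571]
tool_rot: [-0.002, -0.001, 1.0, -0.001]
contact_force: [-0.1, 0.2, -1.3]
gripper_width: 0.637
```

>>> jog_arm([
  {"slide": [0,0,12],"rotation": [0,0,0]},
  {"slide": [0,0,22],"rotation": [0,0,0]},
  {"slide": [0,0,26],"rotation": [0,0,0]},
  {"slide": [0,0,24],"rotation": [0,0,0]},
  {"slide": [0,0,16],"rotation": [0,0,0]},
  {"slide": [0,0,8],"rotation": [0,0,0]},
  {"slide": [0,0,3],"rotation": [0,0,0]},
  {"slide": [0,0,0],"rotation": [0,0,0]},
  {"slide": [0,0,0],"rotation": [0,0,0]},
  {"slide": [0,0,0],"rotation": [0,0,0]},
])

```text
time: 14.02
tool_pos: [0.4932, 0.3245, 0.1502]
tool_rot: [0.001, -0.0, 1.0, 0.001]
contact_force: [-0.4, 0.9, -1.4]
gripper_width: 0.638
```

```bash
python3 look.py k1
```

```text
14.0167 [0.4932 0.3245 0.1502] [ 1.1e-03 -0.0e+00  1.0e+00  5.0e-04] [-0.4  0.9 -1.4] 0.6378954819278638
```

View pics/k1.png

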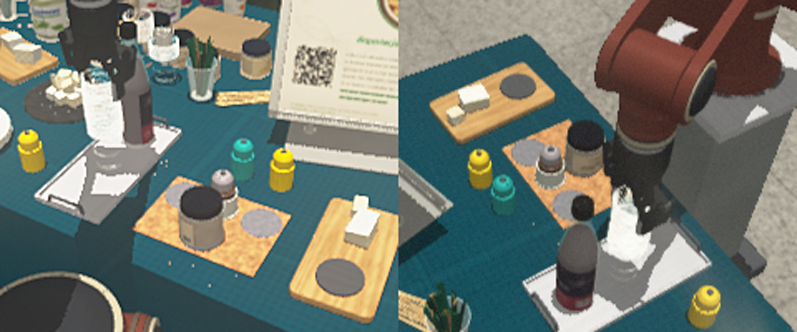

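>>> jog_arm([
  {"slide": [0,0,1.5],"rotation": [0,0,0]},
  {"slide": [0,0,1.5],"rotation": [0,0,0]},
  {"slide": [0,0,1],"rotation": [0,0,0]},
  {"slide": [0,0,0],"rotation": [0,0,0]},
  {"slide": [0,0,0],"rotation": [0,0,0]},
])

```text
time: 14.53
tool_pos: [0.4931, 0.3247, 0.1462]
tool_rot: [0.001, -0.0, 1.0, 0.0]
contact_force: [0.3, -1.2, 6.1]
gripper_width: 0.641
```

>>> jog_arm([
  {"slide": [0,0,-0.5],"rotation": [0,0,0]},
  {"slide": [0,0,0],"rotation": [0,0,0]},
  {"slide": [0,0,0],"rotation": [0,0,0]},
  {"slide": [0,0,0],"rotation": [0,0,0]},
  {"slide": [0,0,-10],"rotation": [0,0,0]},
  {"slide": [0,0,-20],"rotation": [0,0,0]},
  {"slide": [0,0,-25],"rotation": [0,0,0]},
  {"slide": [0,0,-15],"rotation": [0,0,0]},
  {"slide": [5,-15,0],"rotation": [0,0,0]},
  {"slide": [10,-31,0],"rotation": [0,0,0]},
  {"slide": [10,-31,0],"rotation": [0,0,0]},
  {"slide": [10,-31,0],"rotation": [0,0,0]},
  {"slide": [10,-31,0],"rotation": [0,0,0]},
  {"slide": [10,-31,0],"rotation": [0,0,0]},
  {"slide": [10,-31,0],"rotation": [0,0,0]},
  {"slide": [8,-30,0],"rotation": [0,0,0]},
  {"slide": [0,0,0],"rotation": [0,0,0]},
  {"slide": [0,0,0],"rotation": [0,0,0]},
  {"slide": [0,0,0],"rotation": [0,0,0]},
], fingers=1)

```text
time: 16.12
tool_pos: [0.4198, 0.0936, 0.2159]
tool_rot: [0.001, 0.0, 1.0, 0.0]
contact_force: [0.6, 0.8, -0.1]
gripper_width: 0.999
```

```bash
python3 look.py l1; python3 - <<'E'
from h import *; from ov import *
f=optics.grab_frame("wrist"); draw("wrist",f,1,(0,0,640,400),"pics/l2.png")
E
```

```text
16.1167 [0.4198 0.0936 0.2159] [5.e-04 0.e+00 1.e+00 3.e-04] [ 0.6  0.8 -0.1] 0.9987261860419965
```

View pics/l1.png

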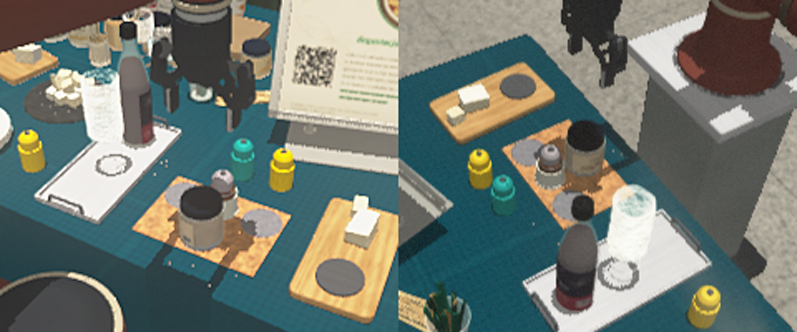

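View pics/l2.png

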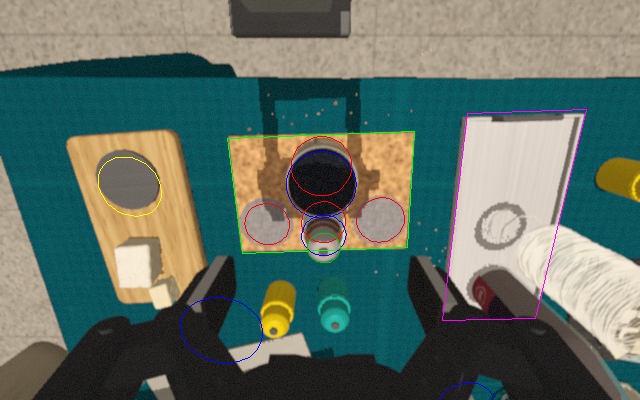

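>>> jog_arm([
  {"slide": [0,0,15],"rotation": [0,0,0]},
  {"slide": [0,0,25],"rotation": [0,0,0]},
  {"slide": [0,0,25],"rotation": [0,0,0]},
  {"slide": [0,0,25],"rotation": [0,0,0]},
  {"slide": [0,0,25],"rotation": [0,0,0]},
  {"slide": [0,0,18],"rotation": [0,0,0]},
  {"slide": [0,0,12],"rotation": [0,0,0]},
  {"slide": [0,0,7],"rotation": [0,0,0]},
  {"slide": [0,0,4],"rotation": [0,0,0]},
  {"slide": [0,0,0],"rotation": [0,0,0]},
  {"slide": [0,0,0],"rotation": [0,0,0]},
])

```text
time: 17.18
tool_pos: [0.4201, 0.0937, 0.06]
tool_rot: [0.0, -0.0, 1.0, 0.0]
contact_force: [-0.0, 0.1, 0.3]
gripper_width: 1.001
```

```bash
python3 look.py n1;  python3 - <<'E'
import cv2
from h import *
f=optics.grab_frame("scene");cv2.imwrite("pics/n2.png",cv2.resize(f["frame"][150:270,260:400],None,fx=5,fy=5,interpolation=2))
E
```

```text
17.1833 [0.4201 0.0937 0.06  ] [ 5.e-04 -5.e-04  1.e+00  0.e+00] [-0.   0.1  0.3] 1.0010676481902403
```

View pics/n2.png

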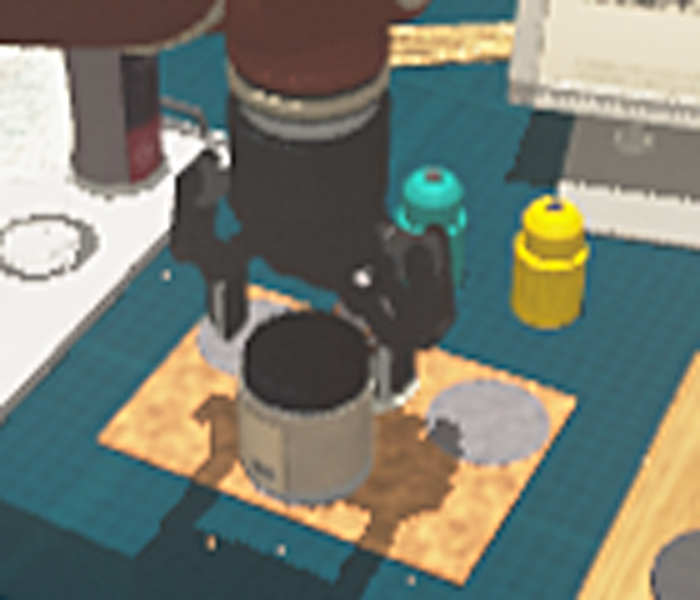

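>>> jog_arm([
  {"slide": [0,0,0],"rotation": [0,0,0]},
  {"slide": [0,0,0],"rotation": [0,0,0]},
  {"slide": [0,0,0],"rotation": [0,0,0]},
  {"slide": [0,0,0],"rotation": [0,0,0]},
  {"slide": [0,0,0],"rotation": [0,0,0]},
  {"slide": [0,0,0],"rotation": [0,0,0]},
], fingers=0)

```text
time: 17.83
tool_pos: [0.4205, 0.0938, 0.0615]
tool_rot: [0.001, -0.0, 1.0, 0.001]
contact_force: [-3.5, 0.6, 10.1]
gripper_width: 0.767
```

>>> jog_arm([
  {"slide": [0,0,-6],"rotation": [0,0,0]},
  {"slide": [0,0,-14],"rotation": [0,0,0]},
  {"slide": [0,0,-16],"rotation": [0,0,0]},
  {"slide": [0,0,-8],"rotation": [0,0,0]},
  {"slide": [2,12,0],"rotation": [0,0,0]},
  {"slide": [2,22,0],"rotation": [0,0,0]},
  {"slide": [2,27,0],"rotation": [0,0,0]},
  {"slide": [2,27,0],"rotation": [0,0,0]},
  {"slide": [2,27,0],"rotation": [0,0,0]},
  {"slide": [0,27,0],"rotation": [0,0,0]},
  {"slide": [0,27,0],"rotation": [0,0,0]},
  {"slide": [0,27,0],"rotation": [0,0,0]},
  {"slide": [0,20,0],"rotation": [0,0,0]},
  {"slide": [0,11,0],"rotation": [0,0,0]},
  {"slide": [0,0,0],"rotation": [0,0,0]},
  {"slide": [0,0,14],"rotation": [0,0,0]},
  {"slide": [0,0,14],"rotation": [0,0,0]},
  {"slide": [0,0,9],"rotation": [0,0,0]},
  {"slide": [0,0,0],"rotation": [0,0,0]},
  {"slide": [0,0,0],"rotation": [0,0,0]},
])

```text
time: 19.5
tool_pos: [0.409, 0.3193, 0.0656]
tool_rot: [-0.001, 0.0, 1.0, -0.001]
contact_force: [0.5, -0.5, -2.1]
gripper_width: 0.763
```

```bash
python3 look.py o1
```

```text
19.5 [0.409  0.3193 0.0656] [-8.e-04  3.e-04  1.e+00 -6.e-04] [ 0.5 -0.5 -2.1] 0.7634513459574941
```

View pics/o1.png

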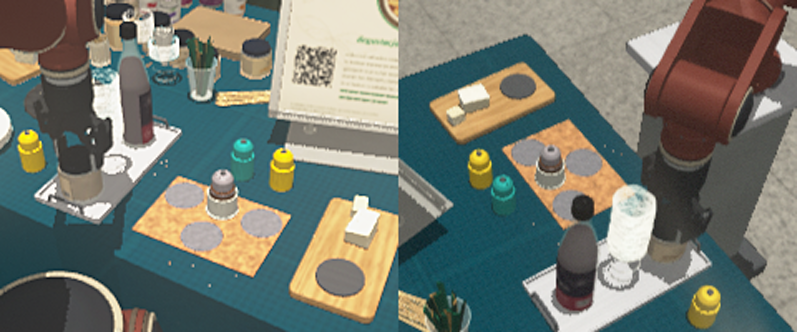

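>>> jog_arm([
  {"slide": [0,0,2],"rotation": [0,0,0]},
  {"slide": [0,0,2],"rotation": [0,0,0]},
  {"slide": [0,0,0],"rotation": [0,0,0]},
  {"slide": [0,0,0],"rotation": [0,0,0]},
])

```text
time: 19.93
tool_pos: [0.4094, 0.3204, 0.0624]
tool_rot: [0.0, -0.0, 1.0, 0.0]
contact_force: [0.5, -0.3, -3.3]
gripper_width: 0.758
```

>>> jog_arm([
  {"slide": [0,0,1],"rotation": [0,0,0]},
  {"slide": [0,0,0],"rotation": [0,0,0]},
  {"slide": [0,0,0],"rotation": [0,0,0]},
])

```text
time: 20.18
tool_pos: [0.4096, 0.3205, 0.0618]
tool_rot: [0.0, -0.0, 1.0, 0.0]
contact_force: [-1.7, -0.9, 1.3]
gripper_width: 0.762
```

>>> jog_arm([
  {"slide": [0,0,0],"rotation": [0,0,0]},
  {"slide": [0,0,0],"rotation": [0,0,0]},
  {"slide": [0,0,0],"rotation": [0,0,0]},
  {"slide": [0,0,-10],"rotation": [0,0,0]},
  {"slide": [0,0,-20],"rotation": [0,0,0]},
  {"slide": [0,0,-30],"rotation": [0,0,0]},
  {"slide": [0,0,-35],"rotation": [0,0,0]},
  {"slide": [0,0,-35],"rotation": [0,0,0]},
  {"slide": [-5,-18,0],"rotation": [0,0,0]},
  {"slide": [-10,-30,0],"rotation": [0,0,0]},
  {"slide": [-12,-30,0],"rotation": [0,0,0]},
  {"slide": [-12,-30,0],"rotation": [0,0,0]},
  {"slide": [-12,-30,0],"rotation": [0,0,0]},
  {"slide": [-12,-30,0],"rotation": [0,0,0]},
  {"slide": [-12,-30,0],"rotation": [0,0,0]},
  {"slide": [-7,-27,0],"rotation": [0,0,0]},
  {"slide": [0,0,0],"rotation": [0,0,0]},
  {"slide": [0,0,0],"rotation": [0,0,0]},
  {"slide": [0,0,0],"rotation": [0,0,0]},
], fingers=1)

```text
time: 21.77
tool_pos: [0.4915, 0.0958, 0.1919]
tool_rot: [0.0, -0.0, 1.0, 0.0]
contact_force: [-0.3, 1.3, 0.5]
gripper_width: 1.0
```

```bash
python3 look.py p1; python3 - <<'E'
from h import *; from ov import *
f=optics.grab_frame("wrist"); draw("wrist",f,1,(0,0,640,400),"pics/p2.png")
p=place_of("mill","scene"); print([(r["uv"],r["score"]) for r in p])
f=optics.grab_frame("scene"); draw("scene",f,5,(280,170,420,290),"pics/p3.png")
E
```

```text
21.7667 [0.4915 0.0958 0.1919] [ 3.e-04 -1.e-04  1.e+00  3.e-04] [-0.3  1.3  0.5] 1.000100815115334
[([344.9, 203.4], 0.75), ([370.8, 213.7], 0.75), ([331.9, 221.9], 0.69), ([219.8, 199.5], 0.64)]
```

View pics/p1.png

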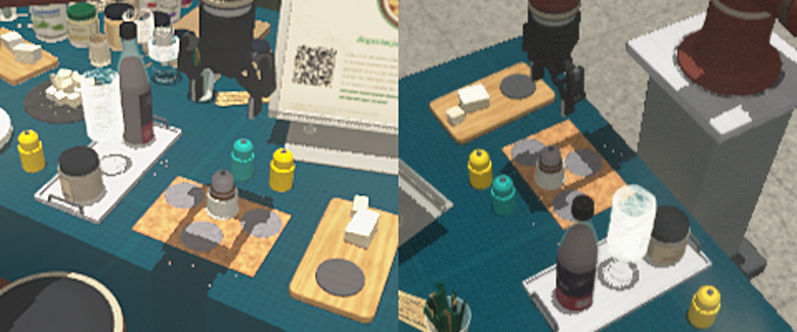

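View pics/p2.png

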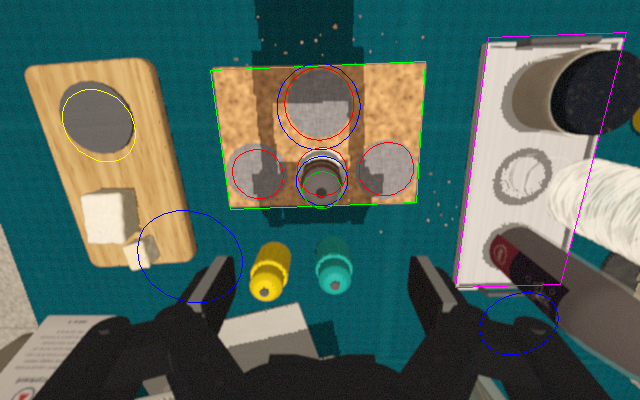

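View pics/p3.png

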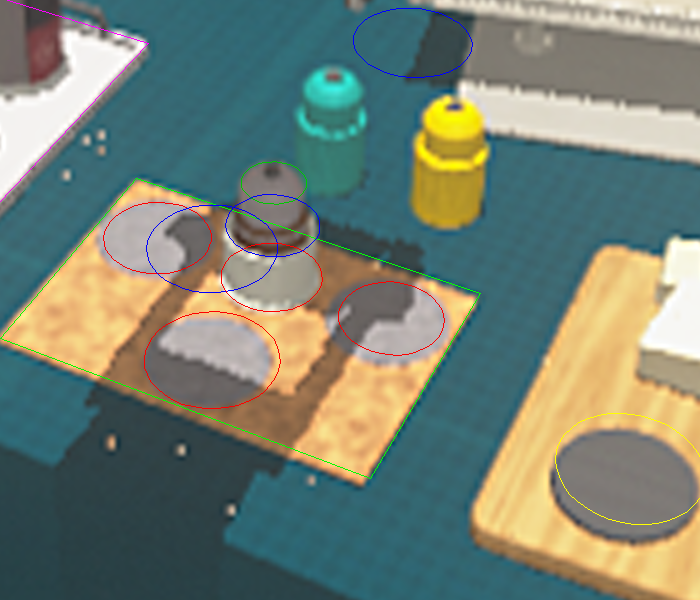

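The mill meant is the grey-headed dark one in the white stand, scene px (332,212). The turquoise mill (345,203) and the yellow ones (371,214) and (219,199) are decoys. The enlarged crop confirms it, and all three items stand on the tray.

>>> jog_arm([
  {"slide": [0,0,15],"rotation": [0,0,0]},
  {"slide": [0,0,25],"rotation": [0,0,0]},
  {"slide": [0,0,25],"rotation": [0,0,0]},
  {"slide": [0,0,25],"rotation": [0,0,0]},
  {"slide": [0,0,20],"rotation": [0,0,0]},
  {"slide": [0,0,14],"rotation": [0,0,0]},
  {"slide": [0,0,9],"rotation": [0,0,0]},
  {"slide": [0,0,5],"rotation": [0,0,0]},
  {"slide": [0,0,0],"rotation": [0,0,0]},
  {"slide": [0,0,0],"rotation": [0,0,0]},
])

```text
time: 22.85
tool_pos: [0.492, 0.0956, 0.054]
tool_rot: [0.001, -0.0, 1.0, 0.0]
contact_force: [-0.3, -0.3, 0.3]
gripper_width: 0.998
```

```bash
python3 look.py q1;  python3 - <<'E'
from h import *
p=state()["tool_pos"]; fs=[]
for n,(a,b) in(("scene",(280,160)),("side",(290,150))):
    f=optics.grab_frame(n); im=cv2.resize(f["frame"][b:b+90,a:a+90],None,fx=4.4,fy=4.4,interpolation=2)
    q=(proj(f,p)-(a,b)+.5)*4.4; cv2.circle(im,tuple(int(v) for v in q),2,(0,0,255),-1); fs.append(im)
cv2.imwrite("pics/q2.png",np.hstack(fs))
E
```

```text
22.85 [0.492  0.0956 0.054 ] [ 5.e-04 -4.e-04  1.e+00  0.e+00] [-0.3 -0.3  0.3] 0.9978989305447892
```

View pics/q2.png

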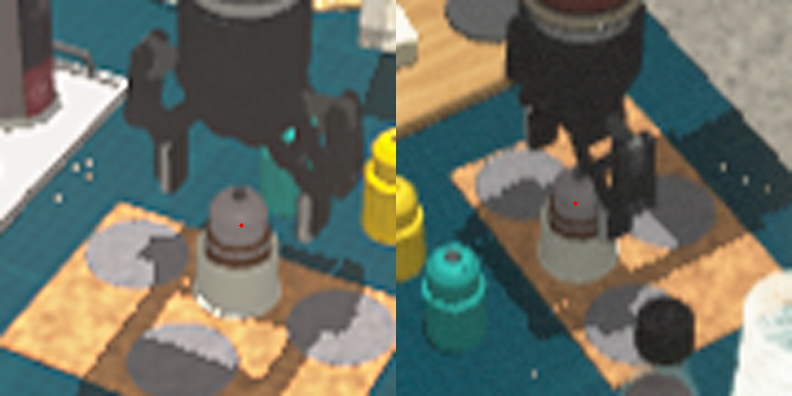

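>>> jog_arm([
  {"slide": [0,0,0],"rotation": [0,0,0]},
  {"slide": [0,0,0],"rotation": [0,0,0]},
  {"slide": [0,0,0],"rotation": [0,0,0]},
  {"slide": [0,0,0],"rotation": [0,0,0]},
  {"slide": [0,0,0],"rotation": [0,0,0]},
  {"slide": [0,0,0],"rotation": [0,0,0]},
  {"slide": [0,0,0],"rotation": [0,0,0]},
], fingers=0)

```text
time: 23.63
tool_pos: [0.4919, 0.0955, 0.0538]
tool_rot: [0.0, -0.0, 1.0, 0.0]
contact_force: [0.8, 1.1, 2.3]
gripper_width: 0.382
```

>>> jog_arm([
  {"slide": [0,0,-2],"rotation": [0,0,0]},
  {"slide": [0,0,-4],"rotation": [0,0,0]},
  {"slide": [0,0,-4],"rotation": [0,0,0]},
  {"slide": [0,0,-4],"rotation": [0,0,0]},
  {"slide": [0,0,-4],"rotation": [0,0,0]},
  {"slide": [0,0,0],"rotation": [0,0,0]},
])

```text
time: 24.13
tool_pos: [0.4922, 0.0954, 0.0725]
tool_rot: [0.001, -0.0, 1.0, 0.0]
contact_force: [-0.5, 0.9, -0.6]
gripper_width: 0.378
```

```bash
python3 look.py r1;  python3 - <<'E'
from h import *
p=state()["tool_pos"]; fs=[]
for n,(a,b) in(("scene",(280,160)),("side",(290,150))):
    f=optics.grab_frame(n); im=cv2.resize(f["frame"][b:b+90,a:a+90],None,fx=4.4,fy=4.4,interpolation=2)
    fs.append(im)
cv2.imwrite("pics/r2.png",np.hstack(fs))
E
```

```text
24.1333 [0.4922 0.0954 0.0725] [ 9.e-04 -2.e-04  1.e+00  0.e+00] [-0.5  0.9 -0.6] 0.37849855440819835
```

View pics/r2.png

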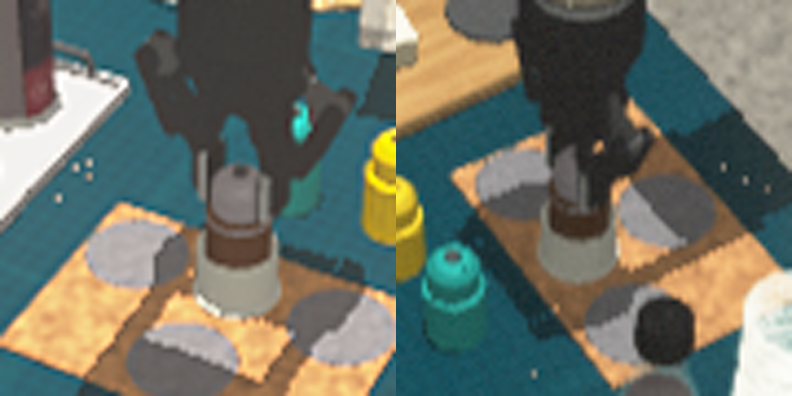

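>>> jog_arm([
  {"slide": [0,0,-6],"rotation": [0,0,0]},
  {"slide": [0,0,-6],"rotation": [0,0,0]},
  {"slide": [0,0,-8],"rotation": [0,0,0]},
  {"slide": [0,0,-10],"rotation": [0,0,0]},
  {"slide": [0,0,-12],"rotation": [0,0,0]},
  {"slide": [0,0,-10],"rotation": [0,0,0]},
  {"slide": [3,-12,0],"rotation": [0,0,0]},
  {"slide": [6,-22,0],"rotation": [0,0,0]},
  {"slide": [7,-27,0],"rotation": [0,0,0]},
  {"slide": [7,-27,0],"rotation": [0,0,0]},
  {"slide": [7,-27,0],"rotation": [0,0,0]},
  {"slide": [7,-27,0],"rotation": [0,0,0]},
  {"slide": [7,-27,0],"rotation": [0,0,0]},
  {"slide": [7,-27,0],"rotation": [0,0,0]},
  {"slide": [5,-19,0],"rotation": [0,0,0]},
  {"slide": [2,-10,0],"rotation": [0,0,0]},
  {"slide": [0,0,0],"rotation": [0,0,0]},
  {"slide": [0,0,0],"rotation": [0,0,0]},
  {"slide": [0,0,0],"rotation": [0,0,0]},
])

```text
time: 25.92
tool_pos: [0.4336, -0.1289, 0.1232]
tool_rot: [-0.0, -0.0, 1.0, 0.0]
contact_force: [0.7, 0.0, -1.3]
gripper_width: 0.382
```

```bash
python3 look.py s1;  python3 - <<'E'
from h import *; import ov
ov.C=(.434,-.130)
f=optics.grab_frame("scene"); ov.draw("scene",f,5,(360,190,460,300),"pics/s2a.png")
f=optics.grab_frame("side"); ov.draw("side",f,5,(250,125,350,235),"pics/s2b.png")
f=optics.grab_frame("wrist"); ov.draw("wrist",f,1,(0,0,640,400),"pics/s3.png")
cv2.imwrite("pics/s2.png",cv2.resize(np.hstack([cv2.imread("pics/s2a.png"),cv2.imread("pics/s2b.png")]),None,fx=.8,fy=.8))
E
```

```text
25.9167 [ 0.4336 -0.1289  0.1232] [-1.e-04 -5.e-04  1.e+00  3.e-04] [ 0.7  0.  -1.3] 0.3815912416086446
```

View pics/s2.png

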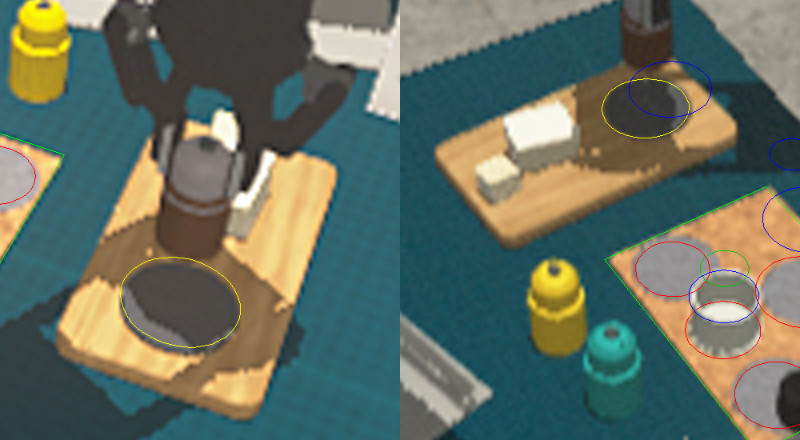

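View pics/s3.png

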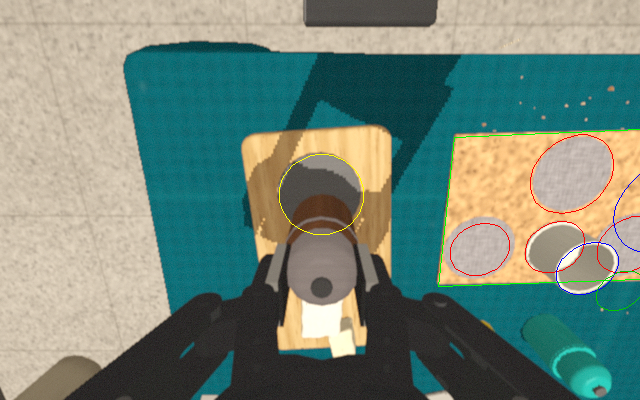

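>>> jog_arm([
  {"slide": [0,-1,10],"rotation": [0,0,0]},
  {"slide": [0,0,16],"rotation": [0,0,0]},
  {"slide": [0,0,14],"rotation": [0,0,0]},
  {"slide": [0,0,9],"rotation": [0,0,0]},
  {"slide": [0,0,4],"rotation": [0,0,0]},
  {"slide": [0,0,2],"rotation": [0,0,0]},
  {"slide": [0,0,0],"rotation": [0,0,0]},
  {"slide": [0,0,0],"rotation": [0,0,0]},
])

```text
time: 26.83
tool_pos: [0.4341, -0.1309, 0.0689]
tool_rot: [0.0, -0.0, 1.0, -0.0]
contact_force: [0.3, 0.5, -2.0]
gripper_width: 0.38
```

>>> jog_arm([
  {"slide": [0,0,1],"rotation": [0,0,0]},
  {"slide": [0,0,0.8],"rotation": [0,0,0]},
  {"slide": [0,0,0],"rotation": [0,0,0]},
  {"slide": [0,0,0],"rotation": [0,0,0]},
])

```text
time: 27.17
tool_pos: [0.4338, -0.1307, 0.0668]
tool_rot: [0.0, -0.0, 1.0, -0.0]
contact_force: [-0.6, 0.1, -1.4]
gripper_width: 0.379
```

>>> jog_arm([
  {"slide": [0,0,0.8],"rotation": [0,0,0]},
  {"slide": [0,0,0],"rotation": [0,0,0]},
  {"slide": [0,0,0],"rotation": [0,0,0]},
])

```text
time: 27.42
tool_pos: [0.4341, -0.1308, 0.0668]
tool_rot: [0.0, -0.0, 1.0, -0.0]
contact_force: [-2.2, 1.5, 5.3]
gripper_width: 0.378
```

>>> jog_arm([
  {"slide": [0,0,-0.5],"rotation": [0,0,0]},
  {"slide": [0,0,0],"rotation": [0,0,0]},
  {"slide": [0,0,0],"rotation": [0,0,0]},
  {"slide": [0,0,0],"rotation": [0,0,0]},
  {"slide": [0,0,0],"rotation": [0,0,0]},
  {"slide": [0,0,-8],"rotation": [0,0,0]},
  {"slide": [0,0,-15],"rotation": [0,0,0]},
  {"slide": [0,0,-25],"rotation": [0,0,0]},
  {"slide": [0,0,-30],"rotation": [0,0,0]},
  {"slide": [0,0,-30],"rotation": [0,0,0]},
  {"slide": [0,0,-30],"rotation": [0,0,0]},
  {"slide": [0,0,-30],"rotation": [0,0,0]},
  {"slide": [0,0,-30],"rotation": [0,0,0]},
  {"slide": [0,0,-10],"rotation": [0,0,0]},
  {"slide": [0,0,0],"rotation": [0,0,0]},
], fingers=1)

```text
time: 28.67
tool_pos: [0.435, -0.1313, 0.2784]
tool_rot: [0.003, -0.0, 1.0, -0.002]
contact_force: [0.8, 0.0, 0.6]
gripper_width: 0.997
```

```bash
python3 look.py t1;  python3 - <<'E'
from h import *; import ov
ov.C=(.434,-.130)
f=optics.grab_frame("wrist"); ov.draw("wrist",f,1,(0,0,640,400),"pics/t3.png")
E
```

```text
28.6667 [ 0.435  -0.1313  0.2784] [ 3.3e-03 -2.0e-04  1.0e+00 -1.7e-03] [0.8 0.  0.6] 0.9967409099909437
```

View pics/t1.png

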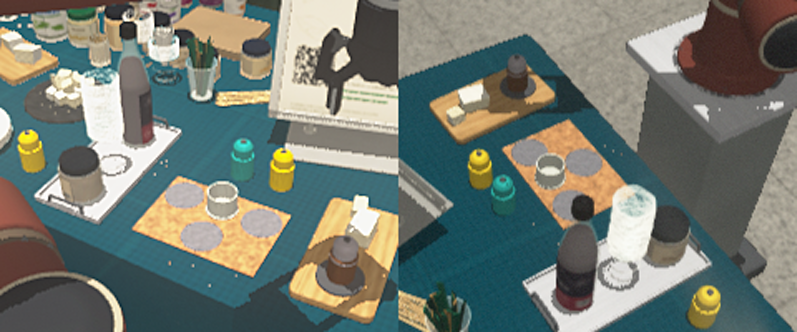

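View pics/t3.png

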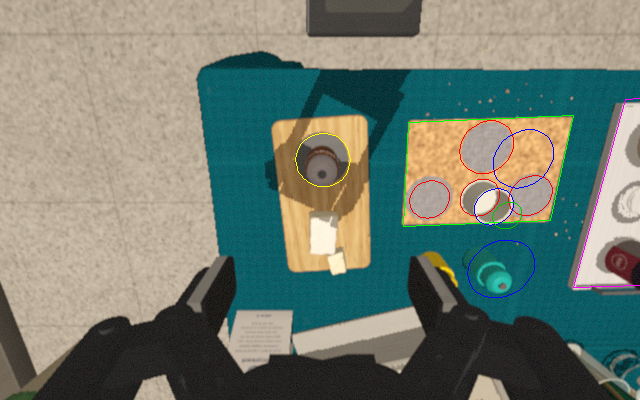

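>>> jog_arm([
  {"slide": [-3,15,0],"rotation": [0,0,0]},
  {"slide": [-11,34,0],"rotation": [0,0,0]},
  {"slide": [-11,34,0],"rotation": [0,0,0]},
  {"slide": [-11,34,0],"rotation": [0,0,0]},
  {"slide": [-11,34,0],"rotation": [0,0,0]},
  {"slide": [-11,34,0],"rotation": [0,0,0]},
  {"slide": [-11,34,0],"rotation": [0,0,0]},
  {"slide": [-11,34,0],"rotation": [0,0,0]},
  {"slide": [-11,34,0],"rotation": [0,0,0]},
  {"slide": [-11,34,0],"rotation": [0,0,0]},
  {"slide": [-11,34,0],"rotation": [0,0,0]},
  {"slide": [-11,34,0],"rotation": [0,0,0]},
  {"slide": [-11,34,0],"rotation": [0,0,0]},
  {"slide": [-11,34,0],"rotation": [0,0,0]},
  {"slide": [0,0,0],"rotation": [0,0,0]},
  {"slide": [0,0,0],"rotation": [0,0,0]},
  {"slide": [0,0,0],"rotation": [0,0,0]},
  {"slide": [0,0,0],"rotation": [0,0,0]},
])

```text
time: 30.32
tool_pos: [0.5789, 0.3252, 0.2729]
tool_rot: [-0.001, 0.0, 1.0, -0.001]
contact_force: [0.8, -0.5, -0.6]
gripper_width: 1.005
```

>>> jog_arm([
  {"slide": [-1,1,15],"rotation": [0,0,0]},
  {"slide": [0,0,20],"rotation": [0,0,0]},
  {"slide": [0,0,18],"rotation": [0,0,0]},
  {"slide": [0,0,12],"rotation": [0,0,0]},
  {"slide": [0,0,0],"rotation": [0,0,0]},
  {"slide": [0,0,0],"rotation": [0,0,0]},
  {"slide": [0,0,0],"rotation": [0,0,0]},
])

```text
time: 30.9
tool_pos: [0.5809, 0.3273, 0.2103]
tool_rot: [0.001, 0.0, 1.0, 0.0]
contact_force: [-0.1, -0.8, 0.4]
gripper_width: 1.002
```

```bash
python3 look.py u1
```

```text
30.9 [0.5809 0.3273 0.2103] [8.e-04 0.e+00 1.e+00 3.e-04] [-0.1 -0.8  0.4] 1.0017176697298371
```

View pics/u1.png

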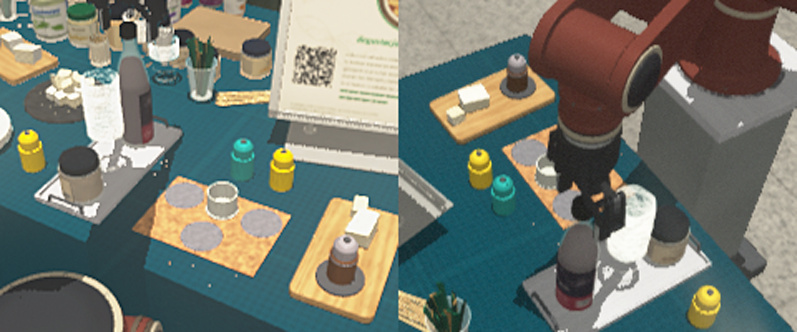

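>>> jog_arm([
  {"slide": [1,-0.8,2.6],"rotation": [0,0,0]},
  {"slide": [0,0,0],"rotation": [0,0,0]},
])

```text
time: 31.17
tool_pos: [0.5795, 0.3267, 0.2072]
tool_rot: [0.0, -0.0, 1.0, 0.0]
contact_force: [1.0, -0.5, -0.3]
gripper_width: 1.0
```

>>> jog_arm([
  {"slide": [0,0,0],"rotation": [0,0,0]},
  {"slide": [0,0,0],"rotation": [0,0,0]},
  {"slide": [0,0,0],"rotation": [0,0,0]},
  {"slide": [0,0,0],"rotation": [0,0,0]},
  {"slide": [0,0,0],"rotation": [0,0,0]},
  {"slide": [0,0,0],"rotation": [0,0,0]},
  {"slide": [0,0,0],"rotation": [0,0,0]},
  {"slide": [0,0,0],"rotation": [0,0,0]},
], fingers=0)

```text
time: 31.83
tool_pos: [0.5795, 0.3266, 0.2068]
tool_rot: [0.0, -0.0, 1.0, 0.0]
contact_force: [-0.5, 0.8, 0.4]
gripper_width: 0.305
```

Return the bottle to TCP (.4887, .1684): slide (+91, −158), with the stand well clear.

>>> jog_arm([
  {"slide": [0,0,-8],"rotation": [0,0,0]},
  {"slide": [0,0,-17],"rotation": [0,0,0]},
  {"slide": [0,0,-20],"rotation": [0,0,0]},
  {"slide": [0,0,-15],"rotation": [0,0,0]},
  {"slide": [6,-8,0],"rotation": [0,0,0]},
  {"slide": [10,-18,0],"rotation": [0,0,0]},
  {"slide": [12,-21,0],"rotation": [0,0,0]},
  {"slide": [12,-21,0],"rotation": [0,0,0]},
  {"slide": [12,-21,0],"rotation": [0,0,0]},
  {"slide": [12,-21,0],"rotation": [0,0,0]},
  {"slide": [12,-21,0],"rotation": [0,0,0]},
  {"slide": [9,-17,0],"rotation": [0,0,0]},
  {"slide": [6,-10,0],"rotation": [0,0,0]},
  {"slide": [0,0,0],"rotation": [0,0,0]},
  {"slide": [0,0,12],"rotation": [0,0,0]},
  {"slide": [0,0,16],"rotation": [0,0,0]},
  {"slide": [0,0,14],"rotation": [0,0,0]},
  {"slide": [0,0,10],"rotation": [0,0,0]},
  {"slide": [0,0,4],"rotation": [0,0,0]},
  {"slide": [0,0,0],"rotation": [0,0,0]},
])

```text
time: 33.5
tool_pos: [0.4877, 0.1688, 0.2085]
tool_rot: [-0.002, -0.0, 1.0, -0.0]
contact_force: [0.6, -0.1, -5.9]
gripper_width: 0.309
```

>>> jog_arm([
  {"slide": [0,0,1.5],"rotation": [0,0,0]},
  {"slide": [0,0,1],"rotation": [0,0,0]},
  {"slide": [0,0,0],"rotation": [0,0,0]},
  {"slide": [0,0,0],"rotation": [0,0,0]},
])

```text
time: 33.83
tool_pos: [0.4888, 0.1687, 0.2088]
tool_rot: [0.001, -0.0, 1.0, 0.0]
contact_force: [-0.4, 0.2, -5.4]
gripper_width: 0.307
```

>>> jog_arm([
  {"slide": [0,0,1],"rotation": [0,0,0]},
  {"slide": [0,0,0.6],"rotation": [0,0,0]},
  {"slide": [0,0,0],"rotation": [0,0,0]},
  {"slide": [0,0,0],"rotation": [0,0,0]},
])

```text
time: 34.17
tool_pos: [0.4886, 0.1686, 0.2068]
tool_rot: [0.0, -0.0, 1.0, 0.0]
contact_force: [-0.2, -0.8, -4.2]
gripper_width: 0.303
```

>>> jog_arm([
  {"slide": [0,0,0.6],"rotation": [0,0,0]},
  {"slide": [0,0,0],"rotation": [0,0,0]},
  {"slide": [0,0,0],"rotation": [0,0,0]},
])

```text
time: 34.42
tool_pos: [0.4889, 0.1686, 0.2068]
tool_rot: [0.001, -0.0, 1.0, 0.0]
contact_force: [0.3, -0.7, -0.8]
gripper_width: 0.304
```

>>> jog_arm([
  {"slide": [0,0,0],"rotation": [0,0,0]},
  {"slide": [0,0,0],"rotation": [0,0,0]},
  {"slide": [0,0,0],"rotation": [0,0,0]},
  {"slide": [0,0,0],"rotation": [0,0,0]},
  {"slide": [0,0,-10],"rotation": [0,0,0]},
  {"slide": [0,0,-20],"rotation": [0,0,0]},
  {"slide": [0,0,-30],"rotation": [0,0,0]},
  {"slide": [0,0,-10],"rotation": [0,0,0]},
  {"slide": [0,20,0],"rotation": [0,0,0]},
  {"slide": [-1,32,0],"rotation": [0,0,0]},
  {"slide": [-1,32,0],"rotation": [0,0,0]},
  {"slide": [-1,32,0],"rotation": [0,0,0]},
  {"slide": [-1,25,0],"rotation": [0,0,0]},
  {"slide": [0,15,0],"rotation": [0,0,0]},
  {"slide": [0,0,0],"rotation": [0,0,0]},
  {"slide": [0,0,0],"rotation": [0,0,0]},
], fingers=1)

```text
time: 35.75
tool_pos: [0.4923, 0.3247, 0.2757]
tool_rot: [-0.0, -0.001, 1.0, -0.0]
contact_force: [0.1, -0.2, -0.1]
gripper_width: 0.999
```

```bash
python3 look.py v1
```

```text
35.75 [0.4923 0.3247 0.2757] [-1.e-04 -7.e-04  1.e+00 -4.e-04] [ 0.1 -0.2 -0.1] 0.9990853102666684
```

View pics/v1.png

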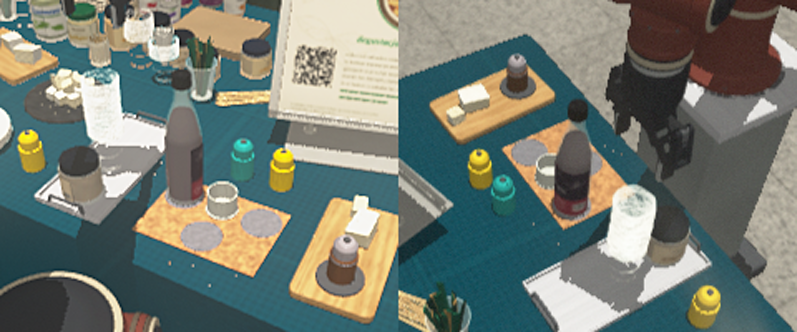

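>>> jog_arm([
  {"slide": [0,0,20],"rotation": [0,0,0]},
  {"slide": [0,0,25],"rotation": [0,0,0]},
  {"slide": [0,0,25],"rotation": [0,0,0]},
  {"slide": [0,0,25],"rotation": [0,0,0]},
  {"slide": [0,0,20],"rotation": [0,0,0]},
  {"slide": [0,0,14],"rotation": [0,0,0]},
  {"slide": [0,0,0],"rotation": [0,0,0]},
  {"slide": [0,0,0],"rotation": [0,0,0]},
  {"slide": [0,0,0],"rotation": [0,0,0]},
])

```text
time: 36.6
tool_pos: [0.4935, 0.3246, 0.1487]
tool_rot: [0.001, 0.0, 1.0, 0.001]
contact_force: [-1.0, -0.1, 0.1]
gripper_width: 1.004
```

>>> jog_arm([
  {"slide": [0,0,2],"rotation": [0,0,0]},
  {"slide": [0,0,0],"rotation": [0,0,0]},
])

```text
time: 36.77
tool_pos: [0.4932, 0.3249, 0.1465]
tool_rot: [0.001, -0.0, 1.0, 0.001]
contact_force: [-0.4, -1.3, -0.4]
gripper_width: 1.0
```

>>> jog_arm([
  {"slide": [0,0,0],"rotation": [0,0,0]},
  {"slide": [0,0,0],"rotation": [0,0,0]},
  {"slide": [0,0,0],"rotation": [0,0,0]},
  {"slide": [0,0,0],"rotation": [0,0,0]},
  {"slide": [0,0,0],"rotation": [0,0,0]},
  {"slide": [0,0,0],"rotation": [0,0,0]},
], fingers=0)

```text
time: 37.27
tool_pos: [0.4929, 0.3249, 0.1458]
tool_rot: [0.001, -0.0, 1.0, 0.0]
contact_force: [0.5, -0.2, 4.4]
gripper_width: 0.638
```

>>> jog_arm([
  {"slide": [0,0,-8],"rotation": [0,0,0]},
  {"slide": [0,0,-18],"rotation": [0,0,0]},
  {"slide": [0,0,-26],"rotation": [0,0,0]},
  {"slide": [0,0,-28],"rotation": [0,0,0]},
  {"slide": [0,0,-25],"rotation": [0,0,0]},
  {"slide": [0,0,-10],"rotation": [0,0,0]},
  {"slide": [12,-7,0],"rotation": [0,0,0]},
  {"slide": [23,-14,0],"rotation": [0,0,0]},
  {"slide": [26,-15,0],"rotation": [0,0,0]},
  {"slide": [22,-14,0],"rotation": [0,0,0]},
  {"slide": [10,-15,0],"rotation": [0,0,0]},
  {"slide": [0,-25,0],"rotation": [0,0,0]},
  {"slide": [0,-27,0],"rotation": [0,0,0]},
  {"slide": [0,-27,0],"rotation": [0,0,0]},
  {"slide": [0,-27,0],"rotation": [0,0,0]},
  {"slide": [0,-27,0],"rotation": [0,0,0]},
  {"slide": [0,-27,0],"rotation": [0,0,0]},
  {"slide": [0,-22,0],"rotation": [0,0,0]},
  {"slide": [0,-10,0],"rotation": [0,0,0]},
  {"slide": [0,0,0],"rotation": [0,0,0]},
])

```text
time: 38.93
tool_pos: [0.399, 0.0659, 0.2588]
tool_rot: [-0.001, 0.002, 1.0, -0.0]
contact_force: [-0.3, -0.3, -0.7]
gripper_width: 0.638
```

>>> jog_arm([
  {"slide": [-12,-6,0],"rotation": [0,0,0]},
  {"slide": [-24,-11,0],"rotation": [0,0,0]},
  {"slide": [-27,-12,0],"rotation": [0,0,0]},
  {"slide": [-22,-10,0],"rotation": [0,0,0]},
  {"slide": [-10,-5,0],"rotation": [0,0,0]},
  {"slide": [0,0,0],"rotation": [0,0,0]},
  {"slide": [0,0,0],"rotation": [0,0,0]},
  {"slide": [0,0,12],"rotation": [0,0,0]},
  {"slide": [0,0,22],"rotation": [0,0,0]},
  {"slide": [0,0,26],"rotation": [0,0,0]},
  {"slide": [0,0,24],"rotation": [0,0,0]},
  {"slide": [0,0,16],"rotation": [0,0,0]},
  {"slide": [0,0,8],"rotation": [0,0,0]},
  {"slide": [0,0,2],"rotation": [0,0,0]},
  {"slide": [0,0,0],"rotation": [0,0,0]},
  {"slide": [0,0,0],"rotation": [0,0,0]},
])

```text
time: 40.27
tool_pos: [0.4951, 0.0237, 0.1511]
tool_rot: [0.001, -0.0, 1.0, -0.0]
contact_force: [0.3, 0.3, -0.7]
gripper_width: 0.637
```

>>> jog_arm([
  {"slide": [0,0,2],"rotation": [0,0,0]},
  {"slide": [0,0,1.5],"rotation": [0,0,0]},
  {"slide": [0,0,1],"rotation": [0,0,0]},
  {"slide": [0,0,0],"rotation": [0,0,0]},
  {"slide": [0,0,0],"rotation": [0,0,0]},
])

```text
time: 40.68
tool_pos: [0.4948, 0.0235, 0.1458]
tool_rot: [0.0, -0.0, 1.0, -0.0]
contact_force: [-0.0, -0.1, 0.6]
gripper_width: 0.642
```

>>> jog_arm([
  {"slide": [0,0,0.3],"rotation": [0,0,0]},
  {"slide": [0,0,0],"rotation": [0,0,0]},
])

```text
time: 40.85
tool_pos: [0.495, 0.0235, 0.1458]
tool_rot: [0.001, -0.0, 1.0, -0.0]
contact_force: [0.4, 0.2, 1.6]
gripper_width: 0.639
```

>>> jog_arm([
  {"slide": [0,0,0],"rotation": [0,0,0]},
  {"slide": [0,0,0],"rotation": [0,0,0]},
  {"slide": [0,0,0],"rotation": [0,0,0]},
  {"slide": [0,0,0],"rotation": [0,0,0]},
  {"slide": [0,0,-10],"rotation": [0,0,0]},
  {"slide": [0,0,-20],"rotation": [0,0,0]},
  {"slide": [0,0,-30],"rotation": [0,0,0]},
  {"slide": [0,0,-35],"rotation": [0,0,0]},
  {"slide": [0,0,-35],"rotation": [0,0,0]},
  {"slide": [5,17,0],"rotation": [0,0,0]},
  {"slide": [10,35,0],"rotation": [0,0,0]},
  {"slide": [10,35,0],"rotation": [0,0,0]},
  {"slide": [10,35,0],"rotation": [0,0,0]},
  {"slide": [10,35,0],"rotation": [0,0,0]},
  {"slide": [10,35,0],"rotation": [0,0,0]},
  {"slide": [10,35,0],"rotation": [0,0,0]},
  {"slide": [10,35,0],"rotation": [0,0,0]},
  {"slide": [10,35,0],"rotation": [0,0,0]},
  {"slide": [0,0,0],"rotation": [0,0,0]},
  {"slide": [0,0,0],"rotation": [0,0,0]},
], fingers=1)

```text
time: 42.52
tool_pos: [0.4087, 0.3219, 0.2757]
tool_rot: [0.0, -0.002, 1.0, -0.0]
contact_force: [0.4, -0.0, 0.5]
gripper_width: 0.998
```

```bash
python3 look.py w1
```

```text
42.5167 [0.4087 0.3219 0.2757] [ 1.e-04 -2.e-03  1.e+00 -1.e-04] [ 0.4 -0.   0.5] 0.9976428403900053
```

View pics/w1.png

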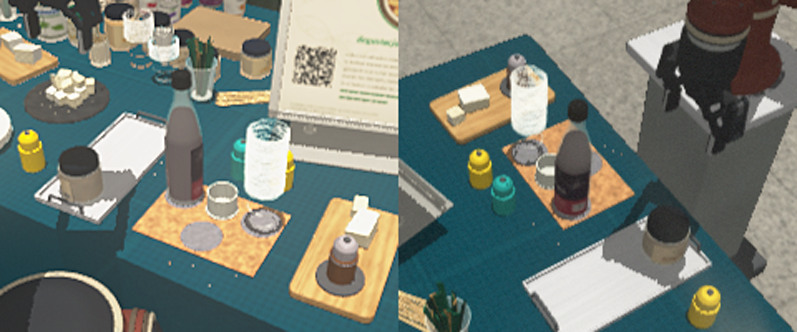

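>>> jog_arm([
  {"slide": [0,0,20],"rotation": [0,0,0]},
  {"slide": [0,0,30],"rotation": [0,0,0]},
  {"slide": [0,0,30],"rotation": [0,0,0]},
  {"slide": [0,0,30],"rotation": [0,0,0]},
  {"slide": [0,0,30],"rotation": [0,0,0]},
  {"slide": [0,0,30],"rotation": [0,0,0]},
  {"slide": [0,0,20],"rotation": [0,0,0]},
  {"slide": [0,0,12],"rotation": [0,0,0]},
  {"slide": [0,0,8],"rotation": [0,0,0]},
  {"slide": [0,0,0],"rotation": [0,0,0]},
  {"slide": [0,0,0],"rotation": [0,0,0]},
  {"slide": [0,0,0],"rotation": [0,0,0]},
])

```text
time: 43.62
tool_pos: [0.4108, 0.3211, 0.067]
tool_rot: [0.001, 0.0, 1.0, 0.001]
contact_force: [0.8, -0.0, -0.5]
gripper_width: 0.998
```

>>> jog_arm([
  {"slide": [0.8,-0.5,5.5],"rotation": [0,0,0]},
  {"slide": [0,0,0],"rotation": [0,0,0]},
  {"slide": [0,0,0],"rotation": [0,0,0]},
])

```text
time: 43.87
tool_pos: [0.4086, 0.3202, 0.0599]
tool_rot: [0.0, -0.0, 1.0, 0.0]
contact_force: [1.1, 0.5, 0.1]
gripper_width: 1.001
```

>>> jog_arm([
  {"slide": [0,0,0],"rotation": [0,0,0]},
  {"slide": [0,0,0],"rotation": [0,0,0]},
  {"slide": [0,0,0],"rotation": [0,0,0]},
  {"slide": [0,0,0],"rotation": [0,0,0]},
  {"slide": [0,0,0],"rotation": [0,0,0]},
  {"slide": [0,0,0],"rotation": [0,0,0]},
], fingers=0)

```text
time: 44.37
tool_pos: [0.4093, 0.3203, 0.061]
tool_rot: [0.001, -0.0, 1.0, 0.0]
contact_force: [-1.3, -1.4, 5.2]
gripper_width: 0.767
```

>>> jog_arm([
  {"slide": [0,0,-6],"rotation": [0,0,0]},
  {"slide": [0,0,-14],"rotation": [0,0,0]},
  {"slide": [0,0,-18],"rotation": [0,0,0]},
  {"slide": [0,0,-10],"rotation": [0,0,0]},
  {"slide": [5,-12,0],"rotation": [0,0,0]},
  {"slide": [8,-20,0],"rotation": [0,0,0]},
  {"slide": [9,-24,0],"rotation": [0,0,0]},
  {"slide": [5,-24,0],"rotation": [0,0,0]},
  {"slide": [0,-25,0],"rotation": [0,0,0]},
  {"slide": [0,-25,0],"rotation": [0,0,0]},
  {"slide": [0,-25,0],"rotation": [0,0,0]},
  {"slide": [0,-25,0],"rotation": [0,0,0]},
  {"slide": [0,-22,0],"rotation": [0,0,0]},
  {"slide": [0,-16,0],"rotation": [0,0,0]},
  {"slide": [0,-8.5,0],"rotation": [0,0,0]},
  {"slide": [-10,0,0],"rotation": [0,0,0]},
  {"slide": [-18,0,0],"rotation": [0,0,0]},
  {"slide": [-10,0,0],"rotation": [0,0,0]},
  {"slide": [0,0,0],"rotation": [0,0,0]},
  {"slide": [0,0,0],"rotation": [0,0,0]},
])

```text
time: 46.03
tool_pos: [0.4194, 0.0938, 0.1073]
tool_rot: [-0.001, -0.0, 1.0, 0.0]
contact_force: [0.9, -0.6, -2.6]
gripper_width: 0.767
```

```bash
python3 look.py x1
```

```text
46.0333 [0.4194 0.0938 0.1073] [-7.e-04 -3.e-04  1.e+00  1.e-04] [ 0.9 -0.6 -2.6] 0.766996263510606
```

View pics/x1.png

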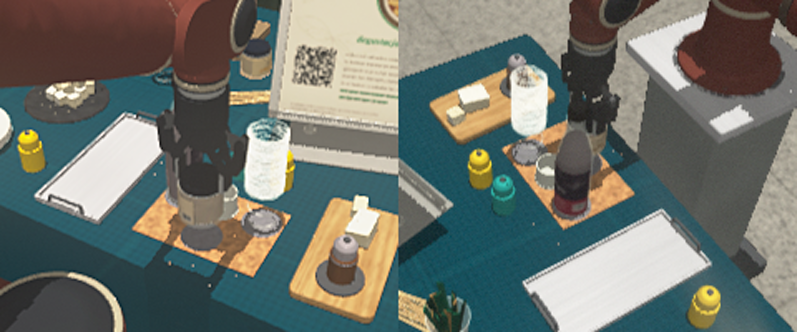

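Over its spot. Lower it: 48 mm lifted, with contact expected near z ≈ 0.061.

>>> jog_arm([
  {"slide": [0,0,10],"rotation": [0,0,0]},
  {"slide": [0,0,14],"rotation": [0,0,0]},
  {"slide": [0,0,12],"rotation": [0,0,0]},
  {"slide": [0,0,6],"rotation": [0,0,0]},
  {"slide": [0,0,2.5],"rotation": [0,0,0]},
  {"slide": [0,0,1],"rotation": [0,0,0]},
  {"slide": [0,0,0],"rotation": [0,0,0]},
  {"slide": [0,0,0],"rotation": [0,0,0]},
])

```text
time: 46.8
tool_pos: [0.4202, 0.0936, 0.0627]
tool_rot: [0.001, -0.0, 1.0, 0.0]
contact_force: [-0.0, -0.4, -2.8]
gripper_width: 0.768
```

>>> jog_arm([
  {"slide": [0,0,1],"rotation": [0,0,0]},
  {"slide": [0,0,0.6],"rotation": [0,0,0]},
  {"slide": [0,0,0],"rotation": [0,0,0]},
  {"slide": [0,0,0],"rotation": [0,0,0]},
])

```text
time: 47.13
tool_pos: [0.4201, 0.0936, 0.0611]
tool_rot: [0.0, -0.0, 1.0, 0.0]
contact_force: [-1.7, -0.6, 1.4]
gripper_width: 0.767
```

>>> jog_arm([
  {"slide": [0,0,0],"rotation": [0,0,0]},
  {"slide": [0,0,0],"rotation": [0,0,0]},
  {"slide": [0,0,0],"rotation": [0,0,0]},
  {"slide": [0,0,0],"rotation": [0,0,0]},
  {"slide": [0,0,-8],"rotation": [0,0,0]},
  {"slide": [0,0,-15],"rotation": [0,0,0]},
  {"slide": [0,0,-25],"rotation": [0,0,0]},
  {"slide": [0,0,-30],"rotation": [0,0,0]},
  {"slide": [0,0,-30],"rotation": [0,0,0]},
  {"slide": [0,0,-30],"rotation": [0,0,0]},
  {"slide": [0,0,-30],"rotation": [0,0,0]},
  {"slide": [0,0,-30],"rotation": [0,0,0]},
  {"slide": [0,0,-30],"rotation": [0,0,0]},
  {"slide": [0,0,-25],"rotation": [0,0,0]},
  {"slide": [0,0,-20],"rotation": [0,0,0]},
  {"slide": [0,0,0],"rotation": [0,0,0]},
  {"slide": [0,0,0],"rotation": [0,0,0]},
], fingers=1)

```text
time: 48.55
tool_pos: [0.4201, 0.0936, 0.3353]
tool_rot: [0.002, -0.0, 1.0, 0.0]
contact_force: [-0.4, 0.1, -1.2]
gripper_width: 0.995
```

```bash
python3 look.py y1;  python3 - <<'E'
from h import *; import ov
ov.C=(.434,-.130)
f=optics.grab_frame("wrist"); ov.draw("wrist",f,1,(0,0,640,400),"pics/y3.png")
# before/after side and scene diff
a=cv2.imread("pics/a_scene.png"); b=optics.grab_frame("scene")["frame"]; s=cv2.imread("pics/a_side.png"); t=optics.grab_frame("side")["frame"]
r=lambda im:cv2.resize(im[135:285,285:445],None,fx=2.4,fy=2.4,interpolation=2)
q=lambda im:cv2.resize(im[125:245,255:383],None,fx=3,fy=2.0*1.2,interpolation=2)
cv2.imwrite("pics/y4.png",np.hstack([r(a),r(b)])); cv2.imwrite("pics/y5.png",np.hstack([q(s),q(t)]))
for n in("scene","side"):
    A=cv2.imread(f"pics/a_{n}.png"); B=b if n=="scene" else t
    cv2.imwrite(f"pics/z_{n}.png",B)
E
```

```text
48.55 [0.4201 0.0936 0.3353] [ 1.7e-03 -2.0e-04  1.0e+00  1.0e-04] [-0.4  0.1 -1.2] 0.9950608057854422
```

View pics/y3.png

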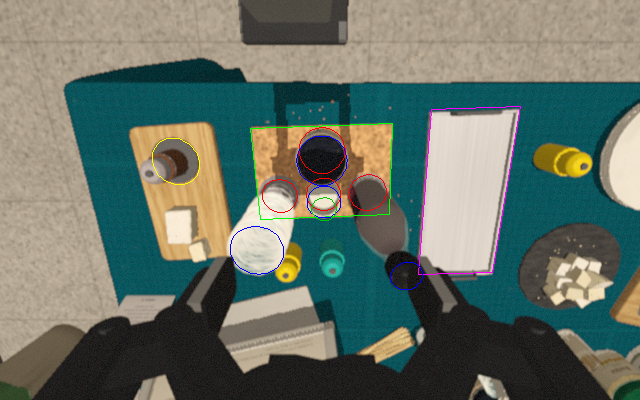

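View pics/y4.png

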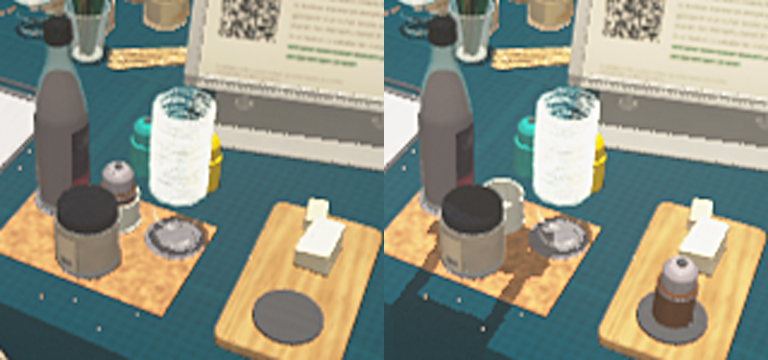

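View pics/y5.png

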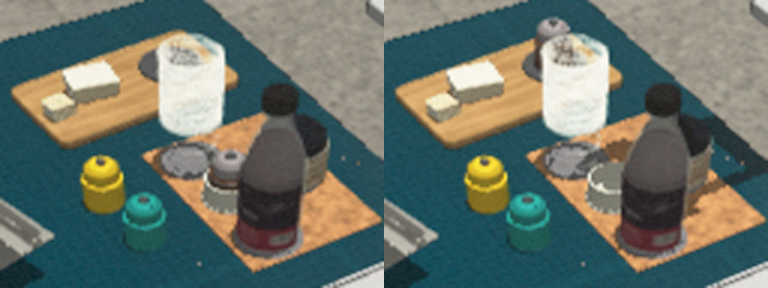

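Before and after match to within a pixel: the bottle, cups, jar, stand and cheese are where they began. The mill stands on the coaster, and the arm is clear at z = 0.335.

```bash
python3 - <<'E'
from h import *
print(state()["joint_vel"].round(3)); print(manip.job_done())
E
```

```text
[ 0.001  0.    -0.005 -0.001  0.     0.001]
the job is handed in; nothing more can be done
None
```

I moved the bottle, cups and jar onto the tray, then drew the mill straight up out of its stand and set it on the coaster at about (0.434, −0.130). After that I put the bottle, cups and jar back at their recorded pick positions. The job was handed in at about 49 s of the 144 s limit.

- **Return positions:** the gripper let each thing go within about 1 mm of where it had picked it up.
- **Final pictures:** the scene and side views matched those from the start to about a pixel for bottle, cups, jar, stand and cheese. All stood upright, and the mill stood upright in the middle of the coaster.
- **Arm:** clear of everything and at rest, with the gripper open.
- **Disagreements:** my first coaster estimate was about 6 mm too far back, and I corrected it from the wrist camera before placing the mill. The first move call was refused; I took the cause to be rows without "rotation", and every row with both keys was accepted. No check failed, and the hand-in reports no verdict.

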